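# Slack off the ratchet of a bench tensile rig with its hand crank

## Task

The hand-cranked tensile rig has been left wound up under spring load. Stand its loose crank fully home over the brass tongue on the drum and let go of it, flip the red over-centre selector across to release, then take the crank by its orange handle, wind up until the pawl springs off the ratchet wheel, and ease the drum back in hand all the way, never letting it run, until the rig is fully slack. Leave the crank standing home on the tongue and everything else on the bench where it is.

Things in the scene. Friction and masses are not known exactly. Their poses are not given: they have to be found in the camera images.
- rig: Fixed grey base plate of the tensile rig, 190 mm (its x) by 610 mm (its y, -210 to +400), top 14 mm above the bench. Origin on the bench under the vertical drum axis; z up. From y = 70 mm on stand blocks and a crosshead up to 66 mm high; the pawl and the red selector are at the -y end. The ratchet wheel is 108 mm across, 32 to 44 mm high.
- drum (a joint): Angle of drum and ratchet wheel, rad. 0 = fully slack, at its stop; grows anticlockwise seen from above as the rig is wound up (limit 3.6). Starts at 1.4 to 3.1, held by the pawl. A spring turns it back clockwise with 0.09 N m at 0 plus 0.15 N m per rad: 3 to 6 N at the handle at first. With the pawl off and the crank not held it runs back at once.
- tongue (a point): Centre of the top of the brass drive tongue on the drum, 76 mm above the bench: an upright blade 36 mm long (along this point's x axis, which turns with the drum), 10 mm thick, 30 mm tall, its top 8 mm tapered to 28 x 5 mm. Around its foot is a flat round steel seat 60 mm across, 46 mm above the bench.
- pawl (a joint): Angle of the steel pawl, rad: about -0.04 to 0 = down between two teeth, 0.24 = sprung clear of the wheel (clear from 0.18). While the load rests on it the undercut tooth holds it in, even with the selector at release; then it jumps clear once the drum has been wound up by 0.01 to 0.06 rad.
- pawl_tip (a point): Tip of the pawl at the rim of the ratchet wheel, 38 mm above the bench. To look at only.
- selector (a joint): Angle of the red selector lever, rad: 0 = hold (stud over the green dot, pawl sprung in), 1.396 = release (stud over the yellow dot, pawl sprung away). Grows clockwise seen from above, about a vertical pivot at x = 0, y = -112 mm of the rig. It is over-centre: past about 0.7 it snaps across. About 0.5 N on the stud moves it; it ends on firm stops.
- stud (a point): Red upright finger stud at the end of the selector lever, 15 mm across, 75 mm from the lever's pivot, standing from 44 to 92 mm above the bench; this point is on its axis at 80 mm. In the rig's frame it is at (13, -186) mm at hold and (-70, -138) mm at release. Push it with shut fingertips.
- crank: Loose crank, 0.3 to 0.5 kg, standing on its hub. Origin: centre of the hub's underside; z up; x along the arm to the handle. Hub: dark steel block 54 (x) x 34 (y) x 40 mm tall, with a socket 39 (x) x 14 mm, 32 deep, open below: it fits the tongue either way round, with 0.1 rad of play. Blue arm 24 mm wide, 28 to 40 mm above the underside, out to x = 124. Fully home, the underside is on the seat.
- handle: The crank's orange upright handle, 26 mm across, 56 mm tall, spinning freely on its pin, so the crank cannot be steered by it until it is on the tongue. Origin: centre of its foot, 100 mm from the hub's centre along the arm and 42 mm above the crank's underside; z up.
- reagent: Bystander: amber glass reagent bottle, 72 mm across, 165 mm tall, black cap. Origin: centre of its underside. Leave it where it is.
- beaker: Bystander: empty glass beaker, 72 mm across, 95 mm tall. Origin: centre of its underside. Leave it where it is.
- spanner: Bystander: steel spanner, 160 mm long, lying flat. Origin: centre of its underside. Leave it where it is.
- jar: Bystander: white screw-lid jar, 68 mm across, 85 mm tall. Origin: centre of its underside. Leave it where it is.
- calipers: Bystander: steel calipers, 190 mm long, lying flat. Origin: centre of its underside. Leave it where it is.
Mind the look-alikes: they are no part of the job. There is more than one size of the crank; the one meant has the size given above.

How it is judged:
By the outcome, as a careful person would: the job done as asked, in the order asked, and still so for the second after the job is handed in, with the robot touching nothing.
It also fails if it takes over 72 s, if anything falls off the work surface, if the arm or the gripper's body presses on something with over 40 N, if the wrist force passes 120 N, or if a joint passes its speed limit or range.

## Robot

A 7-joint arm with a two-finger parallel gripper is mounted at the origin on the work surface. World frame = base frame: x ahead of the robot, y to its left, z up, the work surface at z = 0. Lengths are in m, angles in rad, forces in N, time in s.
With the tool pointing down it reaches from about 0.425 to 0.925 m from the base axis. Payload 6.8 kg.
Tool frame: the origin (TCP) lies midway between the tips of the shut fingers; the grasp point (between the pads) lies 19 mm behind it; z points along the fingers, y is the direction in which the jaws open and shut (so a half turn about z gives the same grasp; the last joint's range is limited). The gripper opens to 85 mm and grips with 20 to 120 N. Pads are 22 mm wide; open, the fingers measure 114 mm over their backs; the gripper's body (76 mm by 85 mm) begins 54 mm behind the grasp point. The pads swing forward as they close: fully open they stand 13 mm farther back than shut.
Start: joints at [1.24, 0.477, 0.022, 1.555, -0.011, 1.109, -0.083], TCP at [0.149, -0.658, 0.231] pointing down, gripper open.
Joint ranges: [-2.96, 2.96], [-0.34, 2.1], [-1.41, 1.46], [0.24, 2.44], [-1.37, 4.51], [0.17, 1.92], [-2.96, 2.96]. Speed limits (rad/s): [2.39, 2.39, 3.14, 3.14, 3.14, 3.14, 3.14].

## Interface

Orientations are given as a rotation vector (axis times angle).
In Python, from bench import r, imaging gives the robot as it stands.
- The arm moves only by the tool jog_arm, never from a script. Its argument "rows" is a list of rows, each an object with "delta_rot": the turn, a rotation vector about the tool's x, y, z in degrees, a list of three; "xyz": the shift along the tool's x, y, z in cm, a list of three; "fingers": the closure, from 0 (fully open) to 1 (shut). A call has exactly 5 rows; each row is the pose to reach, as a shift and turn from the pose measured when the call began, along the tool's axes at that moment; what a row does not reach only later rows make up. A row lasts 1/12 s, in which the tool goes at most 41.7 mm and 7.16 degrees, less where a joint would pass 70% of its speed; a pose out of reach is approached as far as the arm can. A call with a gripper value outside its range is refused whole. The fingers move at their own pace and stop on an object; "grip_force" is the grip in N (left out, the last holds). Time passes only in rows, so rows that repeat a pose let the fingers close, or fill a call up. It gives the time, the measured TCP pose, the force and the opening at its end, in the units of the state.
- r.get_obs(): the state, without advancing time (a new reading comes with each control period).
- imaging.grab_frame(name): name is "scene" or "top" or "wrist"; returns the picture (480x640x3 uint8, blue, green, red); there is no depth.
- imaging.camera_info(name): a dict with "camera_matrix" (3x3 intrinsics, pixels), "xyz" and "attitude" of the camera in the world. Camera axes: x right, y down, z forward; pixel columns grow to the right and rows downward; lengths in m; the calibration is good to about 2 mm. A picture is of the moment at which its call begins: read the wrist's pose just before it. camera_info takes no time and is no camera call; for the wrist camera it gives the pose at the moment of the call.
- r.hand_in(): hands the job in, once; it reports no verdict.
Trained networks look in the newest picture that a camera, given by its name, has taken for a name from the list of things; names that differ only in an ending like _2 or _b are one class to them, and where a whole thing is asked for, a point or a joint stands for the part that bears it (a point fixed in the world has none). Each returns a list of dicts, best first, with "conf" (0 to 1); they miss things now and then, are a little off and sometimes report something else, mostly with a low value. They report only what shows in the picture. A call takes as long as a camera call. They do not tell look-alikes from the thing itself.
- imaging.find_in(camera, query): "position" ([column, row] in pixels, amid what is visible of it).
- imaging.cut_out(camera, query): "region" (480x640 bool, what is visible of it) and "position" ([column, row] in pixels, amid what is visible of it).
- imaging.tip_of(camera, query): "position" ([column, row] in pixels: a listed point, or the origin of a listed thing).
The state is a dict: "clock": time; "joints": joint angles; "qvel": joint speeds; "tau": joint torques, N m; "tcp_pos": TCP position; "orientation": TCP orientation; "contact_force": force on the tool from outside, world axes, zero at the start; "moment": the same for the moment, N m; "grip_width": finger opening in m.
Only numpy, scipy, OpenCV 4.12 (cv2) and the standard library are available. Lean on these libraries where they do the work, as an engineer would, in place of code of your own. Each camera call takes 0.05 s, during which the arm holds its last target.

## Working session

There is one attempt and no reset: what is moved stays moved. The work goes in short steps, Python scripts to look and compute and a tool call to move; the robot and the scene stay as the last step left them, time stands still between calls to the robot, and variables do not carry over. Pictures are saved under pics/ and viewed, and the job is handed in when it is done.

Besides the shell and the picture viewer there is one more tool, called after "Request:" as a command line: name --argument value ..., lists and objects as JSON in quotes. jog_arm: Moves the arm, as the interface text tells. Its arguments: {"type":"object","properties":{"rows":{"type":"array","items":{"type":"object","properties":{"delta_rot":{"type":"array","items":{"type":"number"}},"xyz":{"type":"array","items":{"type":"number"}},"fingers":{"type":"number"}}}},"grip_force":{"type":"number"}},"required":["rows"]}

```bash
ls; mkdir -p pics
cat > h.py <<'E'
import numpy as np, cv2
from scipy.spatial.transform import Rotation as R
from bench import r, imaging
def cam(n):
    c=imaging.camera_info(n); K=np.array(c["camera_matrix"]); 
    a=np.array(c["attitude"]); M=R.from_rotvec(a).as_matrix() if a.shape==(3,) else a
    return K,np.array(c["xyz"]),M
def ray(n,p,z,c=None):
    K,t,M=c or cam(n); d=M@np.linalg.solve(K,[p[0],p[1],1]); return t+d*(z-t[2])/d[2]
def proj(n,P,c=None):
    K,t,M=c or cam(n); q=K@(M.T@(np.array(P)-t)); return q[:2]/q[2]
E
python3 - <<'E'
from h import *
print(r.get_obs())
for n in ("scene","top","wrist"):
    print(n,imaging.camera_info(n)); cv2.imwrite(f"pics/{n}0.png",imaging.grab_frame(n))
    for q in ("crank","handle","tongue","stud","pawl_tip","rig"):
        print(q,[(np.round(d["position"]),round(d["conf"],2)) for d in imaging.tip_of(n,q)])
E
```

```text
pics
{'clock': 0.0, 'joints': array([ 1.23991487,  0.47780441,  0.02238712,  1.5564634 , -0.01150047,
        1.10929588, -0.08311143]), 'qvel': array([ 2.29777240e-04,  1.10296038e-03,  2.46475194e-04,  3.73408389e-04,
        1.07420687e-03, -7.44288189e-05, -7.40385645e-05]), 'tau': array([ 2.82235760e-04, -5.96450472e+01,  1.60754666e+00, -2.81194907e+01,
        1.24232116e-02,  9.33530799e-03,  3.24925929e-05]), 'tcp_pos': array([ 0.14896101, -0.65774633,  0.2303187 ]), 'orientation': array([-3.12033290e+00, -3.48969920e-01,  5.67790682e-04]), 'contact_force': array([-0.07244584, -0.27413191,  0.53584233]), 'moment': array([ 0.02101544,  0.01010673, -0.04218157]), 'grip_width': 0.08573339353674425}
scene {'camera_matrix': array([[481.78281951,   0.        , 309.27976565],
       [  0.        , 481.78281951, 231.13770208],
       [  0.        ,   0.        ,   1.        ]]), 'xyz': array([0.87964245, 0.32365502, 0.97293902]), 'attitude': array([-0.88689702, -2.70921453,  0.822811  ])}
crank [(array([272., 173.]), 0.93), (array([305., 138.]), 0.85), (array([278., 203.]), 0.69)]
h
[... 571 characters left out ...]
ay([424., 281.]), 0.89), (array([386., 265.]), 0.59), (array([450., 339.]), 0.57)]
handle [(array([397., 302.]), 0.69), (array([428., 360.]), 0.66), (array([437., 193.]), 0.66), (array([458., 280.]), 0.5)]
tongue [(array([236., 242.]), 0.75)]
stud [(array([321., 249.]), 0.48)]
pawl_tip [(array([255., 229.]), 0.44)]
rig [(array([246., 247.]), 0.97)]
wrist {'camera_matrix': array([[350.05189401,   0.        , 321.92862524],
       [  0.        , 350.05189401, 236.81939705],
       [  0.        ,   0.        ,   1.        ]]), 'xyz': array([ 0.21624134, -0.64206967,  0.37327064]), 'attitude': array([ 2.27544247, -1.8170622 , -0.25697041])}
crank []
handle []
tongue []
stud []
pawl_tip []
rig []
```

View pics/top0.png

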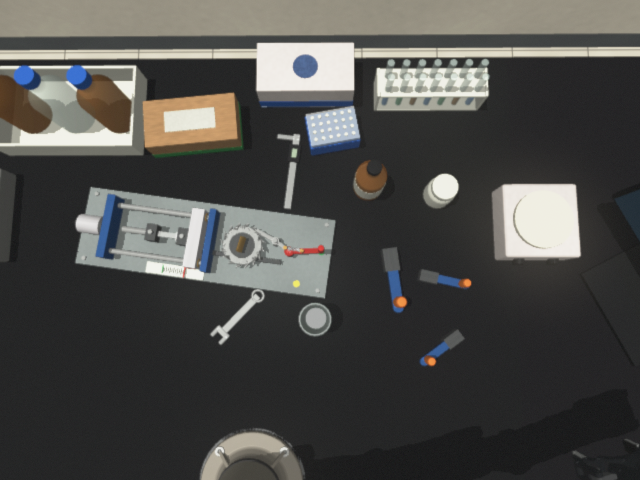

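View pics/scene0.png

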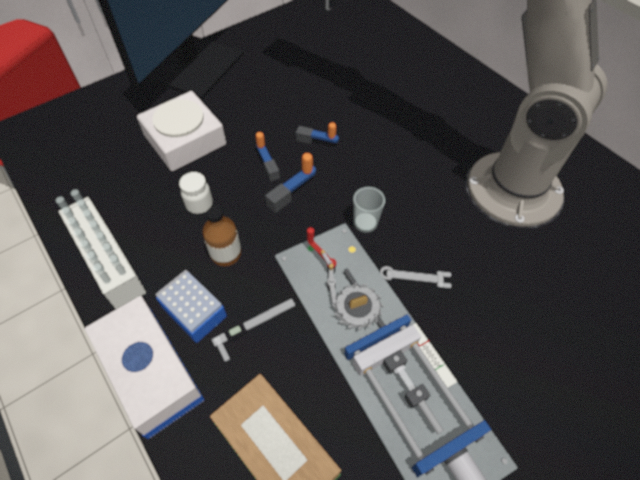

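Run:
```python
import cv2
a=cv2.imread("pics/top0.png"); cv2.imwrite("pics/t0c.png",cv2.resize(a[150:390,200:500],None,fx=2.5,fy=2.5,interpolation=cv2.INTER_CUBIC))
```

```text
(no output)
```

View pics/t0c.png

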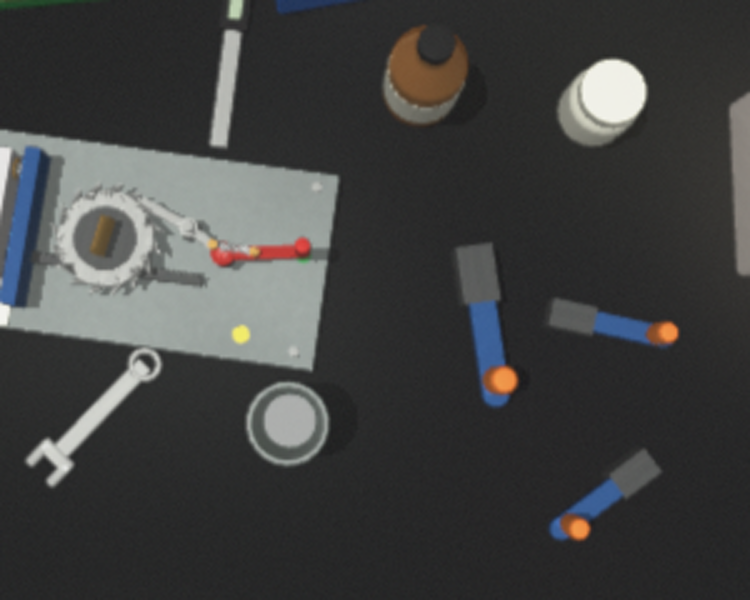

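```bash
cat > crank.py <<'E'
from h import *
a=imaging.grab_frame("top"); C=cam("top")
hsv=cv2.cvtColor(a,cv2.COLOR_BGR2HSV)
org=cv2.inRange(hsv,(5,150,130),(18,255,255)); blu=cv2.inRange(hsv,(100,100,60),(125,255,255))
m=org.copy(); m[:230]=0; m[:, :370]=0
n,l,s,c=cv2.connectedComponentsWithStats(m)
for i in range(1,n):
    if s[i,4]>20: print("orange",c[i].round(1),s[i,4],ray("top",c[i],.098,C).round(4))
b=blu.copy(); b[:240]=0; b[:, :370]=0; b[:,500:]=0
n,l,s,c=cv2.connectedComponentsWithStats(b)
for i in range(1,n):
    if s[i,4]>20:
        print("blue",c[i].round(1),s[i,4],ray("top",c[i],.040,C).round(4), cv2.minAreaRect(np.argwhere(l==i)[:,::-1].astype(np.float32)))
for q in ("crank","handle"):
    for d in imaging.cut_out("top",q):
        mm=d["region"]; pts=np.argwhere(mm)[:,::-1].astype(np.float32)
        if len(pts)<5: continue
        rc=cv2.minAreaRect(pts); W=[ray("top",p,.04,C)[:2] for p in cv2.boxPoints(rc)]
        print(q,round(d["conf"],2),np.round(d["position"]),len(pts),[round(float(np.linalg.norm(W[k]-W[k+1])),3) for k in (0,1)])
E
python3 crank.py
```

```text
orange [465.3 282.8] 74 [ 0.4561 -0.4759  0.098 ]
orange [400.2 301.6] 107 [ 0.4149 -0.3327  0.098 ]
orange [430.3 360.9] 71 [ 0.2884 -0.3946  0.098 ]
blue [394.2 283.7] 315 [ 0.4569 -0.3293  0.04  ] ((394.54620361328125, 284.8005676269531), (29.27100944519043, 11.784431457519531), 81.25383758544922)
blue [448.1 280.7] 190 [ 0.4639 -0.4542  0.04  ] ((448.676513671875, 280.79412841796875), (23.040882110595703, 8.973817825317383), 14.03624439239502)
blue [396.9 309.1] 55 [ 0.3985 -0.3345  0.04  ] ((396.6094970703125, 308.94891357421875), (12.046442985534668, 6.151374816894531), 19.98310661315918)
blue [435.1 351.9] 233 [ 0.3018 -0.4195  0.04  ] ((433.239990234375, 353.8199768066406), (9.599998474121094, 32.599998474121094), 53.13010025024414)
crank 0.65 [442. 344.] 555 [0.114, 0.033]
crank 0.61 [391. 277.] 842 [0.039, 0.15]
crank 0.58 [434. 283.] 556 [0.031, 0.123]
handle 0.68 [400. 300.] 116 [0.025, 0.027]
handle 0.63 [430. 357.] 94 [0.02, 0.027]
handle 0.58 [462. 281.] 83 [0.025, 0.019]
```

Run:
```python
import cv2
a=cv2.imread("pics/top0.png"); cv2.imwrite("pics/t0d.png",cv2.resize(a[235:375,370:490],None,fx=4.2,fy=4.2,interpolation=cv2.INTER_CUBIC))
cv2.imwrite("pics/t0e.png",cv2.resize(a[215:305,200:345],None,fx=5,fy=5,interpolation=cv2.INTER_CUBIC))
```

```text
(no output)
```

View pics/t0d.png

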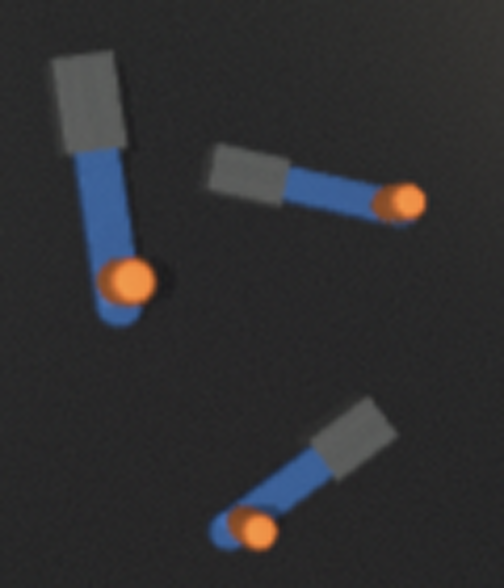

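View pics/t0e.png

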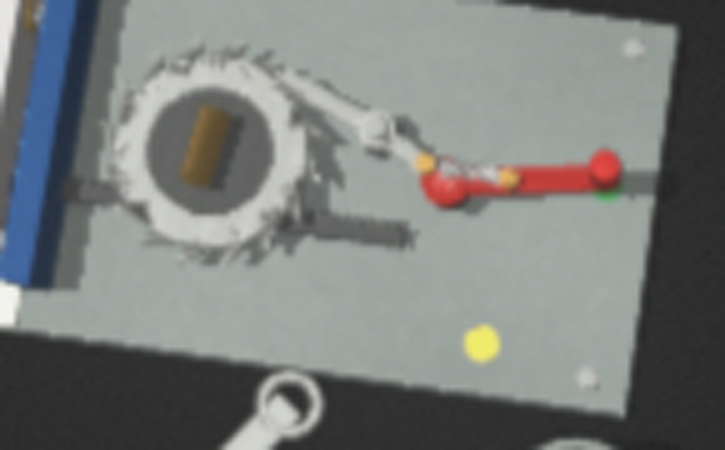

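```bash
cat > m.py <<'E'
from h import *
a=imaging.grab_frame("top"); s_=imaging.grab_frame("scene")
def tri(p,q):
    A=[];b=[]
    for n,x in (("top",p),("scene",q)):
        K,t,M=cam(n); d=M@np.linalg.solve(K,[x[0],x[1],1]); d/=np.linalg.norm(d)
        P=np.eye(3)-np.outer(d,d); A.append(P); b.append(P@t)
    A=np.vstack(A);b=np.hstack(b); x,res,_,_=np.linalg.lstsq(A,b,rcond=None); return x,res**.5
for q,z in (("tongue",.076),("stud",.080),("pawl_tip",.038),("rig",0),("crank",0),("handle",.042),("beaker",0),("reagent",0)):
    T={n:imaging.tip_of(n,q) for n in ("top","scene")}
    for n in T:
        for d in T[n][:3]: print(q,n,round(d["conf"],2),np.round(d["position"],1),ray(n,d["position"],z)[:2].round(4))
    if T["top"] and T["scene"]: x,e=tri(T["top"][0]["position"],T["scene"][0]["position"]); print("   tri",x.round(4),e.round(4))
for n,pts in (("top",[(92,188),(335,220),(325,297),(77,264)]),):
    for p in pts: print("plate",ray(n,p,.014).round(4))
# tongue blob in top
hsv=cv2.cvtColor(a,cv2.COLOR_BGR2HSV)
m=cv2.inRange(hsv,(8,90,50),(28,255,255)); m2=np.zeros_like(m); m2[230:262,225:256]=m[230:262,225:256]
pts=np.argwhere(m2)[:,::-1].astype(np.float32); rc=cv2.minAreaRect(pts); print("tongue blob",len(pts),rc,ray("top",rc[0],.070))
bp=[ray("top",p,.07)[:2] for p in cv2.boxPoints(rc)]; print(np.round(bp,4))
hub=[(52,62),(112,52),(127,147),(68,154)]
W=[ray("top",(x/4.2+370,y/4.2+235),.04)[:2] for x,y in hub]; print("hub",np.round(W,4),np.mean(W,0).round(4))
for i in range(4): print(np.linalg.norm(W[i]-W[(i+1)%4]).round(4),end=" ")
E
python3 m.py
```

```text
tongue top 0.9 [239.4 244. ] [0.545  0.0263]
tongue top 0.24 [436.1 191.7] [ 0.6662 -0.4238]
tongue scene 0.64 [357.9 294. ] [0.5425 0.0227]
   tri [0.5445 0.0249 0.0818] [0.0005]
stud top 0.77 [320.8 245.9] [ 0.5401 -0.1591]
stud top 0.28 [312.2 317.7] [ 0.3794 -0.1402]
stud scene 0.87 [308.5 231.3] [ 0.5346 -0.1606]
   tri [ 0.5381 -0.1582  0.0865] [0.0021]
pawl_tip top 0.69 [255.5 229.4] [ 0.5851 -0.004 ]
pawl_tip scene 0.45 [332.7 303.6] [ 0.5855 -0.0043]
   tri [ 0.5853 -0.0042  0.0378] [0.0003]
rig top 0.62 [248.2 244.9] [0.5531 0.0189]
rig top 0.49 [239. 313.] [0.3882 0.0377]
rig scene 0.84 [353.7 313. ] [0.5504 0.0272]
   tri [ 0.5512  0.0227 -0.0059] [0.0055]
crank top 0.88 [449.5 337.2] [ 0.3322 -0.464 ]
crank top 0.85 [388.4 263.4] [ 0.5079 -0.3224]
crank top 0.58 [424.8 279.2] [ 0.4697 -0.4093]
crank scene 0.87 [273.2 173.6] [ 0.4709 -0.407 ]
crank scene 0.86 [303.1 137.7] [ 0.3312 -0.4662]
   tri [ 0.3482 -0.5481 -0.2224] [0.0547]
handle top 0.69 [398.4 302.8] [ 0.4128 -0.3379]
handle top 0.6 [427.4 356.5] [ 0.2917 -0.4012]
handle top 0.38 [460.3 279.6] [ 0.4664 -0.482 ]
[... 346 characters left out ...]
t top 0.41 [293.8 172.2] [ 0.7358 -0.0911]
reagent scene 0.91 [228.2 252. ] [ 0.691 -0.269]
reagent scene 0.67 [307.2 234.1] [ 0.511  -0.1993]
reagent scene 0.17 [416.  280.2] [0.3858 0.0484]
   tri [ 0.6978 -0.2624  0.0176] [0.0072]
plate [0.6926 0.4047 0.014 ]
plate [ 0.6121 -0.193   0.014 ]
plate [ 0.4264 -0.1687  0.014 ]
plate [0.5048 0.4293 0.014 ]
tongue blob 87 ((240.4000244140625, 243.80001831054688), (5.692099571228027, 15.17893123626709), 18.43494987487793) [0.54626507 0.02509346 0.07      ]
[[0.5317 0.0365]
 [0.565  0.0262]
 [0.5608 0.0137]
 [0.5276 0.024 ]]
hub [[ 0.5362 -0.3032]
 [ 0.5419 -0.3367]
 [ 0.4887 -0.344 ]
 [ 0.4848 -0.3112]] [ 0.5129 -0.3238]
0.034 0.0536 0.033 0.0521
```

```bash
cat > fk.py <<'E'
import numpy as np
from scipy.spatial.transform import Rotation as R
def T(a,al,d,th):
    # modified DH
    ct,st,ca,sa=np.cos(th),np.sin(th),np.cos(al),np.sin(al)
    return np.array([[ct,-st,0,a],[st*ca,ct*ca,-sa,-sa*d],[st*sa,ct*sa,ca,ca*d],[0,0,0,1]])
def fk(q,yaw=0,tool=0.172,tyaw=0):
    p=np.pi/2
    M=np.eye(4); M[:3,:3]=R.from_euler('z',yaw).as_matrix()
    for a,al,d,th in [(0,0,.267,q[0]),(0,-p,0,q[1]),(0,p,.293,q[2]),(.0525,p,0,q[3]),(.0775,p,.3425,q[4]),(0,p,0,q[5]),(.076,-p,.097,q[6])]:
        M=M@T(a,al,d,th)
    E=np.eye(4);E[2,3]=tool;E[:3,:3]=R.from_euler('z',tyaw).as_matrix()
    return M@E
if __name__=="__main__":
    q=[ 1.23991487,  0.47780441,  0.02238712,  1.5564634 , -0.01150047,1.10929588, -0.08311143]
    M=fk(q); print(M.round(4)); print(np.hypot(*M[:2,3]), np.hypot(.14896,.6577), R.from_rotvec([-3.1203,-.34897,.00057]).as_matrix().round(3))
E
python3 fk.py
```

```text
[[ 0.2205  0.9753 -0.0093  0.1808]
 [ 0.9749 -0.2207 -0.029   0.5591]
 [-0.0304 -0.0027 -0.9995  0.1384]
 [ 0.      0.      0.      1.    ]]
0.587568969323164 0.6743577474901582 [[ 0.975  0.221 -0.001]
 [ 0.221 -0.975  0.002]
 [-0.    -0.002 -1.   ]]
```

```bash
cat >> h.py <<'E'
def delta(P,yaw=None,tilt=None):
    """shift (cm) and turn (deg) in tool axes to TCP P with tool y at world angle yaw (deg), tool down"""
    o=r.get_obs(); M=R.from_rotvec(o["orientation"]).as_matrix(); p=np.array(o["tcp_pos"])
    d=M.T@(np.array(P)-p)*100
    if yaw is None: yaw=np.degrees(np.arctan2(M[1,1],M[0,1]))
    y=np.array([np.cos(np.radians(yaw)),np.sin(np.radians(yaw)),0]); z=np.array([0,0,-1.]); x=np.cross(y,z)
    T=np.stack([x,y,z],1); rv=R.from_matrix(M.T@T).as_rotvec(degrees=True)
    print("t",round(o["clock"],2),"tcp",p.round(4),"yaw_y",round(np.degrees(np.arctan2(M[1,1],M[0,1])),1),"F",np.round(o["contact_force"],1),"w",round(o["grip_width"],4))
    print("shift cm",d.round(2),"dist",np.linalg.norm(d).round(2),"rot deg",rv.round(1)); return d,rv
E
python3 - <<'E'
from h import *
delta([.513,-.324,.15],-81.7)
E
```

```text
t 2.1 tcp [ 0.1492 -0.6583  0.2313] yaw_y -77.2 F [-0.1 -0.4  0.8] w 0.085
shift cm [ 42.87 -24.57   8.13] dist 50.08 rot deg [ 0.  -0.   4.5]
```

Three cranks are visible in the top picture: (391,277), (445,280) and (441,348). Only the one at (391,277) fits. It measures 150 x 34 mm overall with a 54 x 34 mm hub; the other two are about 120 mm long. The enlarged crop confirms it. The drum is at about (0.546, 0.026).

Request:
jog_arm --rows '[{"xyz": [18,-10.3,1],"delta_rot": [0,0,2],"fingers": 0},{"xyz": [18,-10.3,1],"delta_rot": [0,0,2],"fingers": 0},{"xyz": [18,-10.3,1],"delta_rot": [0,0,4.5],"fingers": 0},{"xyz": [18,-10.3,1],"delta_rot": [0,0,4.5],"fingers": 0},{"xyz": [18,-10.3,1],"delta_rot": [0,0,4.5],"fingers": 0}]' --grip_force 100

```text
clock: 2.52
tcp_pos: [0.3033, -0.5166, 0.2214]
orientation: [3.133, 0.226, 0.001]
contact_force: [1.3, -0.6, -0.0]
grip_width: 0.0858
```

Run:
```python
from h import *
delta([.513,-.324,.15],-81.7)
```

```text
t 2.52 tcp [ 0.3033 -0.5166  0.2214] yaw_y -81.8 F [ 1.3 -0.6 -0. ] w 0.0858
shift cm [ 23.52 -16.05   7.14] dist 29.36 rot deg [ 0.  -0.  -0.1]
```

Request:
jog_arm --rows '[{"xyz": [23.5,-16,6],"fingers": 0},{"xyz": [23.5,-16,6],"fingers": 0},{"xyz": [23.5,-16,6],"fingers": 0},{"xyz": [23.5,-16,6],"fingers": 0},{"xyz": [23.5,-16,6],"fingers": 0}]'

```text
$.rows[0]: bad value
```

Request:
jog_arm --rows '[{"xyz": [7.9,-5.4,2],"fingers": 0},{"xyz": [7.9,-5.4,2],"fingers": 0},{"xyz": [7.9,-5.4,2],"fingers": 0},{"xyz": [7.9,-5.4,2],"fingers": 0},{"xyz": [7.9,-5.4,2],"fingers": 0}]'

```text
$.rows[0]: bad value
```

Run:
```python
from h import *
delta([.513,-.324,.15],-81.7)
C=cam("wrist"); a=imaging.grab_frame("wrist"); cv2.imwrite("pics/w1.png",a)
for q,z in (("crank",0),("handle",.042)):
    for d in imaging.tip_of("wrist",q): print(q,round(d["conf"],2),np.round(d["position"]),ray("wrist",d["position"],z,C).round(4))
```

```text
t 2.52 tcp [ 0.3033 -0.5166  0.2214] yaw_y -81.8 F [ 1.3 -0.6 -0. ] w 0.0858
shift cm [ 23.52 -16.05   7.14] dist 29.36 rot deg [ 0.  -0.  -0.1]
crank 0.88 [276. 174.] [ 0.3272 -0.4638  0.    ]
crank 0.59 [234.   8.] [ 0.4704 -0.4103  0.    ]
handle 0.75 [203. 215.] [ 0.2848 -0.405   0.042 ]
handle 0.73 [126.  52.] [ 0.4145 -0.3351  0.042 ]
handle 0.64 [311.  30.] [ 0.4525 -0.4845  0.042 ]
```

View pics/w1.png

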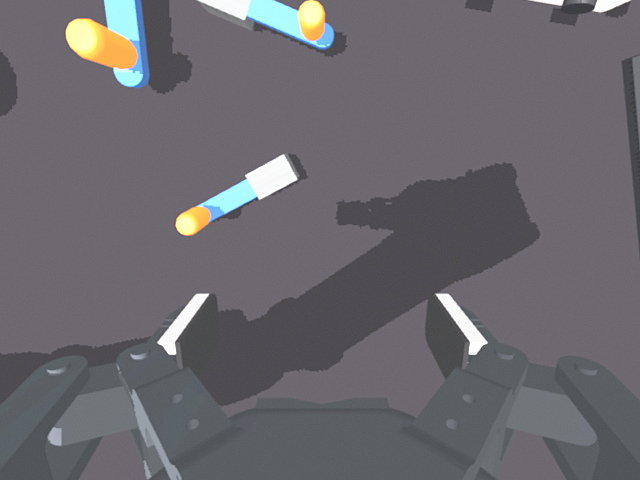

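The wrist view shows the small crank in the middle at (276,174) and the big crank's handle at the upper left (126,52). The move was refused because delta_rot was left out, so I am sending it again.

Request:
jog_arm --rows '[{"xyz": [23.5,-16,6],"delta_rot": [0,0,0],"fingers": 0},{"xyz": [23.5,-16,6],"delta_rot": [0,0,0],"fingers": 0},{"xyz": [23.5,-16,6],"delta_rot": [0,0,0],"fingers": 0},{"xyz": [23.5,-16,6],"delta_rot": [0,0,0],"fingers": 0},{"xyz": [23.5,-16,6],"delta_rot": [0,0,0],"fingers": 0}]'

```text
clock: 3.08
tcp_pos: [0.4518, -0.3795, 0.1794]
orientation: [3.133, 0.235, 0.003]
contact_force: [0.9, -1.1, -0.2]
grip_width: 0.0855
```

Request:
jog_arm --rows '[{"xyz": [7.9,-5.4,2],"delta_rot": [0,0,0],"fingers": 0},{"xyz": [7.9,-5.4,2],"delta_rot": [0,0,0],"fingers": 0},{"xyz": [7.9,-5.4,2],"delta_rot": [0,0,0],"fingers": 0},{"xyz": [7.9,-5.4,2],"delta_rot": [0,0,0],"fingers": 0},{"xyz": [7.9,-5.4,2],"delta_rot": [0,0,0],"fingers": 0}]'

```text
clock: 3.5
tcp_pos: [0.5218, -0.3149, 0.1592]
orientation: [3.132, 0.236, 0.001]
contact_force: [-0.5, -0.7, -0.0]
grip_width: 0.0855
```

Run:
```python
from h import *
delta([.513,-.324,.15],-81.7)
C=cam("wrist"); a=imaging.grab_frame("wrist"); cv2.imwrite("pics/w2.png",a)
for q,z in (("crank",0),("handle",.042)):
    for d in imaging.tip_of("wrist",q): print(q,round(d["conf"],2),np.round(d["position"]),ray("wrist",d["position"],z,C).round(4))
```

```text
t 3.5 tcp [ 0.5218 -0.3149  0.1592] yaw_y -81.4 F [-0.5 -0.7 -0. ] w 0.0855
shift cm [-1.01  0.77  0.92] dist 1.57 rot deg [ 0.  -0.   0.3]
crank 0.69 [325. 230.] [ 0.5114 -0.3184  0.    ]
crank 0.58 [416. 282.] [ 0.4736 -0.4094  0.    ]
handle 0.96 [329. 356.] [ 0.4125 -0.3366  0.042 ]
handle 0.57 [504. 326.] [ 0.4627 -0.4759  0.042 ]
```

View pics/w2.png

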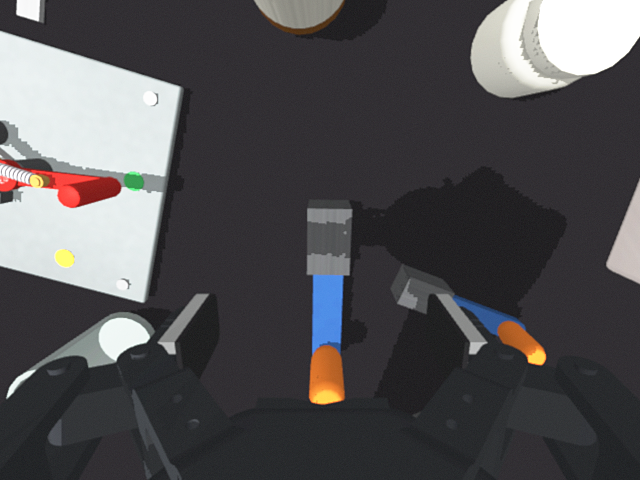

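Run:
```python
from h import *
C=cam("wrist"); a=cv2.imread("pics/w2.png")
W=[ray("wrist",p,.04,C)[:2] for p in [(307,209),(351,209),(351,275),(307,275)]]
print(np.round(W,4),np.mean(W,0)); 
for i in range(4): print(np.linalg.norm(W[i]-W[(i+1)%4]).round(4),end=" ")
e=(W[0]+W[1]-W[2]-W[3])/2; print("axis",np.degrees(np.arctan2(e[1],e[0])))
h=np.array([.4125,-.3366]); m=np.mean(W,0); print(np.degrees(np.arctan2(*(m-h)[::-1])),np.linalg.norm(m-h))
W=[ray("wrist",p,.036,C)[:2] for p in [(400,265),(390,290),(425,312)]]; print(W)
delta([m[0],m[1],.010],-81.7)
```

```text
[[ 0.5342 -0.3026]
 [ 0.539  -0.3357]
 [ 0.4858 -0.3447]
 [ 0.4807 -0.3098]] [ 0.50993428 -0.32319052]
0.0335 0.0539 0.0353 0.0539 axis 8.682239956162789
7.836155005945696 0.0983526923900581
[array([ 0.49859884, -0.38308703]), array([ 0.4758391, -0.3794492]), array([ 0.46033825, -0.41261046])]
t 3.65 tcp [ 0.5203 -0.317   0.1598] yaw_y -81.6 F [-0.8 -0.5 -0.1] w 0.0854
shift cm [-1.13  0.44 14.98] dist 15.03 rot deg [ 0.1 -0.1  0.1]
```

Request:
jog_arm --rows '[{"xyz": [-1.0,0.5,4],"delta_rot": [0,0,0],"fingers": 0.38},{"xyz": [-1.0,0.5,7],"delta_rot": [0,0,0],"fingers": 0.38},{"xyz": [-1.0,0.5,8],"delta_rot": [0,0,0],"fingers": 0.38},{"xyz": [-1.0,0.5,8],"delta_rot": [0,0,0],"fingers": 0.38},{"xyz": [-1.0,0.5,8],"delta_rot": [0,0,0],"fingers": 0.38}]'

```text
clock: 4.07
tcp_pos: [0.5113, -0.3243, 0.0804]
orientation: [3.132, 0.227, 0.002]
contact_force: [0.0, 0.1, -0.0]
grip_width: 0.053
```

Run:
```python
from h import *
a=imaging.grab_frame("wrist"); cv2.imwrite("pics/w3.png",a)
delta([.511,-.3233,.010],-81.6)
```

```text
t 4.12 tcp [ 0.5123 -0.3243  0.0814] yaw_y -81.7 F [-0.2  0.3 -0.6] w 0.0531
shift cm [-0.13 -0.14  7.14] dist 7.14 rot deg [ 0.2 -0.2 -0.1]
```

View pics/w3.png

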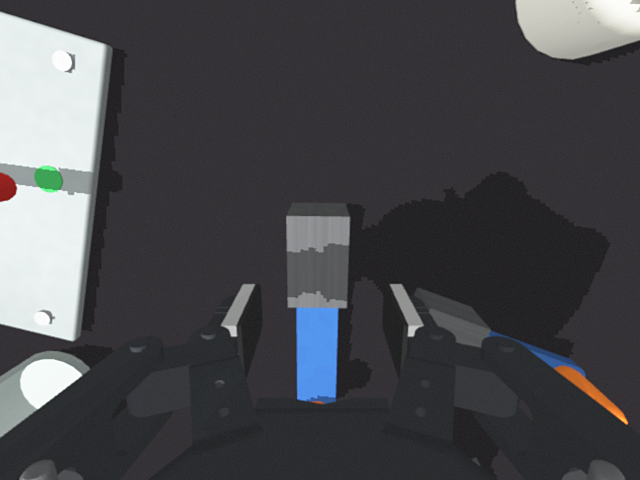

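Request:
jog_arm --rows '[{"xyz": [-0.1,-0.1,3.5],"delta_rot": [0,0,0],"fingers": 0.38},{"xyz": [-0.1,-0.1,6],"delta_rot": [0,0,0],"fingers": 0.38},{"xyz": [-0.1,-0.1,7.1],"delta_rot": [0,0,0],"fingers": 0.38},{"xyz": [-0.1,-0.1,7.1],"delta_rot": [0,0,0],"fingers": 0.38},{"xyz": [-0.1,-0.1,7.1],"delta_rot": [0,0,0],"fingers": 0.38}]'

```text
clock: 4.53
tcp_pos: [0.5122, -0.324, 0.0116]
orientation: [3.13, 0.228, 0.007]
contact_force: [0.8, -0.6, 0.8]
grip_width: 0.0529
```

Request:
jog_arm --rows '[{"xyz": [0,0,0],"delta_rot": [0,0,0],"fingers": 1},{"xyz": [0,0,0],"delta_rot": [0,0,0],"fingers": 1},{"xyz": [0,0,0],"delta_rot": [0,0,0],"fingers": 1},{"xyz": [0,0,0],"delta_rot": [0,0,0],"fingers": 1},{"xyz": [0,0,0],"delta_rot": [0,0,0],"fingers": 1}]' --grip_force 100

```text
clock: 4.95
tcp_pos: [0.5139, -0.3243, 0.0141]
orientation: [3.129, 0.228, 0.011]
contact_force: [-2.0, 2.7, 6.4]
grip_width: 0.0322
```

Run:
```python
from h import *
delta([.511,-.3233,.14],-81.7)
```

```text
t 4.95 tcp [ 0.5139 -0.3243  0.0141] yaw_y -81.7 F [-2.   2.7  6.4] w 0.0322
shift cm [ -0.18  -0.07 -12.59] dist 12.59 rot deg [ 0.3 -0.4  0. ]
```

Request:
jog_arm --rows '[{"xyz": [0,0,-1.5],"delta_rot": [0,0,0],"fingers": 1},{"xyz": [0,0,-4],"delta_rot": [0,0,0],"fingers": 1},{"xyz": [0,0,-8],"delta_rot": [0,0,0],"fingers": 1},{"xyz": [0,0,-11],"delta_rot": [0,0,0],"fingers": 1},{"xyz": [0,0,-13],"delta_rot": [0,0,0],"fingers": 1}]'

```text
clock: 5.37
tcp_pos: [0.5142, -0.3245, 0.1487]
orientation: [3.126, 0.228, 0.018]
contact_force: [1.2, 0.4, -3.5]
grip_width: 0.0326
```

Run:
```python
from h import *
a=imaging.grab_frame("wrist"); cv2.imwrite("pics/w4.png",a)
for q in ("crank","handle"):
    for d in imaging.tip_of("wrist",q): print(q,round(d["conf"],2),np.round(d["position"]))
delta([.546,.026,.145],-101)
```

```text
crank 0.81 [406. 278.]
crank 0.69 [320. 287.]
crank 0.59 [428. 415.]
handle 0.74 [502. 326.]
t 5.52 tcp [ 0.5139 -0.3244  0.1464] yaw_y -81.7 F [ 0.5 -0.3 -4.9] w 0.0324
shift cm [  8.25 -34.2   -0.04] dist 35.18 rot deg [ 0.3 -0.7 19.3]
```

View pics/w4.png

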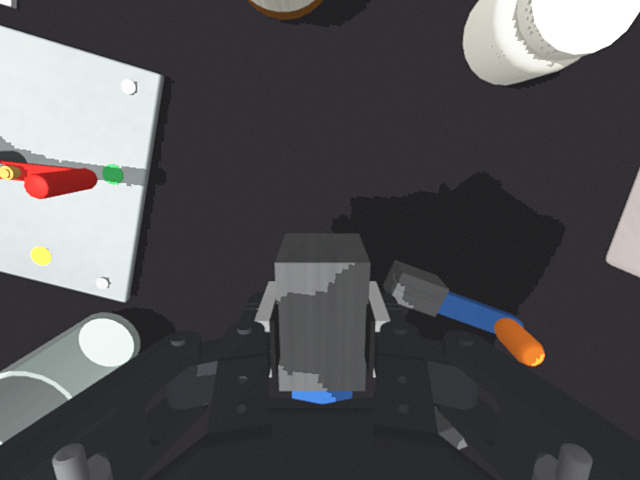

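Run:
```python
from h import *
C=cam("wrist"); o=r.get_obs(); M=R.from_rotvec(o["orientation"]).as_matrix(); p=o["tcp_pos"]
for zz in (.022,.026,.030):
    L=[M.T@(ray("wrist",q,p[2]+zz,C)-p)*1000 for q in [(273,263),(370,263),(369,390),(275,390)]]
    print(np.round(L,1),np.mean(L,0).round(1))
delta([.455,.02,.145],-101)
```

```text
[[ 24.4 -18.8 -21.9]
 [ 24.3  16.6 -21.6]
 [-30.5  18.2 -22.2]
 [-30.2 -20.1 -22.5]] [ -3.  -1. -22.]
[[ 25.9 -18.2 -25.9]
 [ 25.8  16.  -25.6]
 [-27.2  17.6 -26.2]
 [-27.  -19.4 -26.4]] [ -0.6  -1.  -26. ]
[[ 27.4 -17.7 -29.9]
 [ 27.3  15.4 -29.6]
 [-23.9  16.9 -30.1]
 [-23.7 -18.8 -30.4]] [  1.8  -1.  -30. ]
t 5.52 tcp [ 0.5139 -0.3244  0.1464] yaw_y -81.7 F [ 0.5 -0.3 -4.9] w 0.0324
shift cm [ -0.85 -34.93  -0.14] dist 34.94 rot deg [ 0.3 -0.7 19.3]
```

Request:
jog_arm --rows '[{"xyz": [0,-2,0],"delta_rot": [0,0,2],"fingers": 1},{"xyz": [0,-6,0],"delta_rot": [0,0,6],"fingers": 1},{"xyz": [0,-10,0],"delta_rot": [0,0,10],"fingers": 1},{"xyz": [0,-14,0],"delta_rot": [0,0,14],"fingers": 1},{"xyz": [-0.5,-18,0],"delta_rot": [0,0,19],"fingers": 1}]'

```text
clock: 5.93
tcp_pos: [0.4818, -0.1448, 0.1433]
orientation: [3.123, -0.297, 0.016]
contact_force: [0.9, 0.9, -3.4]
grip_width: 0.0327
```

Run:
```python
from h import *
delta([.455,.02,.145],-101)
```

```text
t 5.93 tcp [ 0.4818 -0.1448  0.1433] yaw_y -100.9 F [ 0.9  0.9 -3.4] w 0.0327
shift cm [ -5.74 -15.68  -0.29] dist 16.7 rot deg [ 0.2 -0.6  0.1]
```

Request:
jog_arm --rows '[{"xyz": [-2,-4,-0.3],"delta_rot": [0,0,0],"fingers": 1},{"xyz": [-4,-8,-0.3],"delta_rot": [0,0,0],"fingers": 1},{"xyz": [-5.5,-12,-0.3],"delta_rot": [0.2,-0.6,0],"fingers": 1},{"xyz": [-5.7,-15,-0.3],"delta_rot": [0.2,-0.6,0],"fingers": 1},{"xyz": [-5.7,-15.7,-0.3],"delta_rot": [0.2,-0.6,0],"fingers": 1}]'

```text
clock: 6.35
tcp_pos: [0.4538, 0.0272, 0.144]
orientation: [-3.126, 0.283, 0.003]
contact_force: [0.7, 0.4, -3.4]
grip_width: 0.0324
```

Run:
```python
from h import *
o=delta([.546,.026,.145],-101)
C=cam("wrist"); a=imaging.grab_frame("wrist"); cv2.imwrite("pics/w5.png",a)
for q,z in (("tongue",.076),("rig",0),("pawl_tip",.038)):
    for d in imaging.tip_of("wrist",q): print(q,round(d["conf"],2),np.round(d["position"]),ray("wrist",d["position"],z,C).round(4))
```

```text
t 6.35 tcp [0.4538 0.0272 0.144 ] yaw_y -100.4 F [ 0.7  0.4 -3.4] w 0.0324
shift cm [ 9.09 -1.54 -0.12] dist 9.22 rot deg [-0.1  0.1  0.6]
tongue 0.78 [290.  95.] [0.5459 0.0291 0.076 ]
rig 0.7 [297. 111.] [0.5426 0.0316 0.    ]
pawl_tip 0.82 [328.  32.] [0.5827 0.0007 0.038 ]
pawl_tip 0.65 [292.  96.] [0.5496 0.0306 0.038 ]
```

View pics/w5.png

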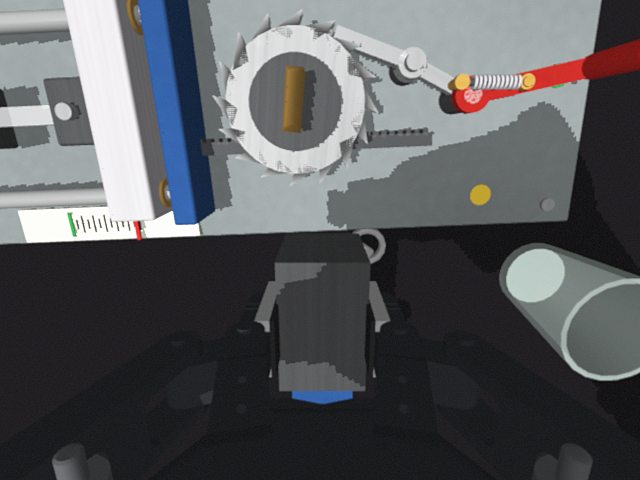

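Run:
```python
from h import *
a=cv2.imread("pics/w5.png"); cv2.imwrite("pics/w5c.png",cv2.resize(a[45:155,235:355],None,fx=5,fy=5,interpolation=cv2.INTER_CUBIC))
```

```text
(no output)
```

View pics/w5c.png

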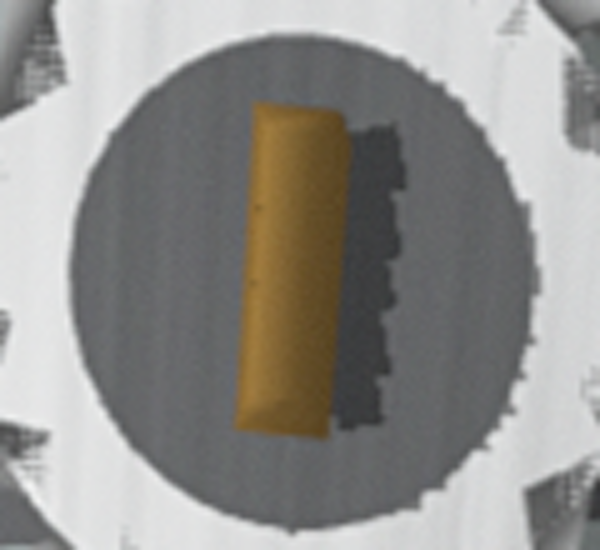

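```bash
cat > tg.py <<'E'
from h import *
C=cam("wrist")
f=lambda x,y:(x/5+235-.4,y/5+45-.4)
E=[f(*p) for p in [(254,105),(347,112),(328,437),(236,430)]]
for z in (.064,.068,.072):
    W=np.array([ray("wrist",p,z,C)[:2] for p in E]); L=(W[0]+W[1]-W[2]-W[3])/2; S=(W[0]+W[3]-W[1]-W[2])/2
    print(z,W.mean(0).round(4),np.linalg.norm(L).round(4),np.linalg.norm(S).round(4),np.degrees(np.arctan2(L[1],L[0])).round(2),np.degrees(np.arctan2(S[1],S[0])).round(2)-90)
pts=[f(*p) for p in [(70,280),(297,34),(540,270),(290,530),(105,135),(483,135),(170,480),(470,450)]]
Wp=np.array([ray("wrist",p,.046,C)[:2] for p in pts]).astype(np.float32)
A=np.c_[2*Wp,np.ones(len(Wp))]; s=np.linalg.lstsq(A,(Wp**2).sum(1),rcond=None)[0]; print("seat",s[:2].round(4),np.sqrt(s[2]+s[0]**2+s[1]**2))
o=r.get_obs(); print(np.round(o["tcp_pos"],4),R.from_rotvec(o["orientation"]).as_matrix().round(4), cam("wrist")[1])
E
python3 tg.py
```

```text
0.064 [0.5454 0.0202] 0.0361 0.011 -15.64 -14.879999999999995
0.068 [0.545  0.0199] 0.0354 0.0108 -15.64 -14.879999999999995
0.072 [0.5445 0.0197] 0.0348 0.0106 -15.64 -14.879999999999995
seat [0.5453 0.0202] 0.029835532770231075
[0.4544 0.0195 0.1439] [[ 9.821e-01 -1.881e-01 -2.400e-03]
 [-1.881e-01 -9.822e-01 -7.000e-04]
 [-2.200e-03  1.100e-03 -1.000e+00]] [0.52231108 0.00716526 0.28573543]
```

Run:
```python
from h import *
print(r.get_obs()["qvel"].round(3))
C=cam("wrist"); a=imaging.grab_frame("wrist"); cv2.imwrite("pics/w6.png",a)
import pickle; pickle.dump(C,open("C6.pkl","wb"))
d=imaging.tip_of("wrist","tongue")[0]["position"]; print(d,ray("wrist",d,.076,C))
x,y=int(d[0])-60,int(d[1])-55; print(x,y); y=max(y,0)
cv2.imwrite("pics/w6c.png",cv2.resize(a[y:y+110,x:x+120],None,fx=5,fy=5,interpolation=cv2.INTER_CUBIC))
```

```text
[ 0.022 -0.004  0.016 -0.    -0.     0.004  0.   ]
[279.1, 104.0] [0.54330791 0.02751618 0.076     ]
219 49
```

View pics/w6c.png

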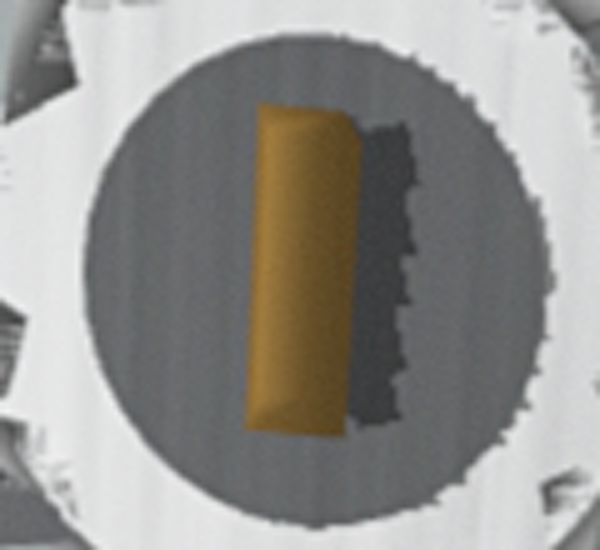

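```bash
cat > tg.py <<'E'
from h import *
import pickle
C=pickle.load(open("C6.pkl","rb"))
f=lambda x,y:(x/5+219-.4,y/5+49-.4)
E=[f(*p) for p in [(260,105),(361,112),(345,437),(247,430)]]
for z in (.064,.068,.072):
    W=np.array([ray("wrist",p,z,C)[:2] for p in E]); L=(W[0]+W[1]-W[2]-W[3])/2; S=(W[0]+W[3]-W[1]-W[2])/2
    print(z,W.mean(0).round(4),np.linalg.norm(L).round(4),np.linalg.norm(S).round(4),np.degrees(np.arctan2(L[1],L[0])).round(2),np.degrees(np.arctan2(S[1],S[0])).round(2)-90)
pts=[f(*p) for p in [(83,275),(315,34),(551,270),(315,528),(120,142),(500,142),(180,480),(490,440)]]
Wp=np.array([ray("wrist",p,.046,C)[:2] for p in pts])
A=np.c_[2*Wp,np.ones(len(Wp))]; s=np.linalg.lstsq(A,(Wp**2).sum(1),rcond=None)[0]; print("seat",s[:2].round(4),np.sqrt(s[2]+s[0]**2+s[1]**2))
o=r.get_obs(); print(np.round(o["tcp_pos"],4),R.from_rotvec(o["orientation"]).as_matrix().round(4), cam("wrist")[1])
delta([s[0],s[1],.11],-104)
E
python3 tg.py
```

```text
0.064 [0.5447 0.0286] 0.0363 0.0118 -15.5 -14.61
0.068 [0.5443 0.0282] 0.0356 0.0116 -15.5 -14.61
0.072 [0.5439 0.0278] 0.035 0.0114 -15.5 -14.61
seat [0.5445 0.0292] 0.029815082096355524
[0.4547 0.0186 0.1443] [[ 9.817e-01 -1.906e-01 -1.700e-03]
 [-1.906e-01 -9.817e-01 -7.000e-04]
 [-1.500e-03  1.000e-03 -1.000e+00]] [0.52250733 0.00607126 0.28613126]
t 6.65 tcp [0.4547 0.0186 0.1443] yaw_y -101.0 F [ 0.1 -1.9 -4.4] w 0.0323
shift cm [ 8.61 -2.76  3.41] dist 9.67 rot deg [0.1 0.1 3. ]
```

Request:
jog_arm --rows '[{"xyz": [2,-0.7,0],"delta_rot": [0,0,1],"fingers": 1},{"xyz": [5,-1.5,0],"delta_rot": [0,0,2.5],"fingers": 1},{"xyz": [7.5,-2.5,1],"delta_rot": [0,0,4.2],"fingers": 1},{"xyz": [8.7,-2.7,2],"delta_rot": [0,0,4.2],"fingers": 1},{"xyz": [8.7,-2.7,3.2],"delta_rot": [0,0,4.2],"fingers": 1}]'

```text
clock: 7.07
tcp_pos: [0.5488, 0.0272, 0.1119]
orientation: [3.113, -0.419, 0.003]
contact_force: [0.1, 0.6, -4.2]
grip_width: 0.0324
```

Run:
```python
from h import *
a=imaging.grab_frame("scene"); b=imaging.grab_frame("top")
cv2.imwrite("pics/s7.png",np.hstack([cv2.resize(a[200:360,260:460],None,fx=2,fy=2),cv2.resize(b[180:340,150:350],None,fx=2,fy=2)]))
delta([.5455,.0285,.096],-105.3)
```

```text
t 7.17 tcp [0.543  0.0267 0.1095] yaw_y -105.3 F [-1.  -0.6 -3.9] w 0.0321
shift cm [ 0.2  -0.24  1.35] dist 1.38 rot deg [0.2 0.4 0. ]
```

View pics/s7.png

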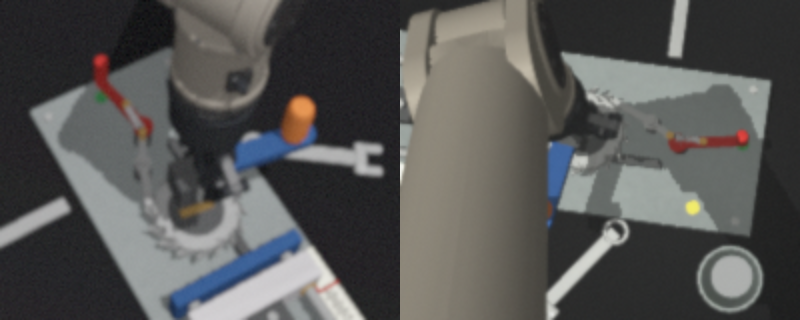

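Request:
jog_arm --rows '[{"xyz": [0.2,-0.2,0.4],"delta_rot": [0.2,0.4,0],"fingers": 1},{"xyz": [0.2,-0.2,0.8],"delta_rot": [0.2,0.4,0],"fingers": 1},{"xyz": [0.2,-0.2,1.2],"delta_rot": [0.2,0.4,0],"fingers": 1},{"xyz": [0.2,-0.2,1.5],"delta_rot": [0.2,0.4,0],"fingers": 1},{"xyz": [0.2,-0.2,1.5],"delta_rot": [0.2,0.4,0],"fingers": 1}]'

```text
clock: 7.58
tcp_pos: [0.5447, 0.028, 0.0941]
orientation: [3.113, -0.418, -0.001]
contact_force: [0.7, 0.4, -4.0]
grip_width: 0.0324
```

Run:
```python
from h import *
delta([.5455,.0285,.074],-105.3)
a=imaging.grab_frame("scene"); cv2.imwrite("pics/s8.png",cv2.resize(a[230:340,300:420],None,fx=5,fy=5,interpolation=cv2.INTER_CUBIC))
```

```text
t 7.58 tcp [0.5447 0.028  0.0941] yaw_y -105.3 F [ 0.7  0.4 -4. ] w 0.0324
shift cm [ 0.06 -0.07  2.01] dist 2.01 rot deg [0. 0. 0.]
```

View pics/s8.png

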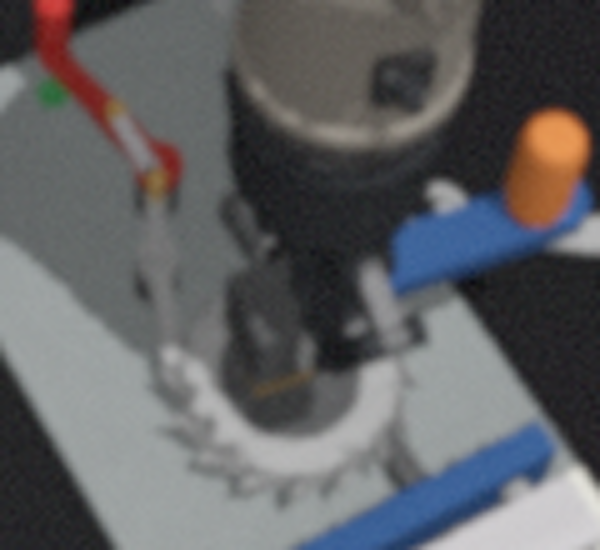

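Request:
jog_arm --rows '[{"xyz": [0.05,-0.05,0.3],"delta_rot": [0,0,0],"fingers": 1},{"xyz": [0.05,-0.05,0.6],"delta_rot": [0,0,0],"fingers": 1},{"xyz": [0.05,-0.05,0.9],"delta_rot": [0,0,0],"fingers": 1},{"xyz": [0.05,-0.05,1.1],"delta_rot": [0,0,0],"fingers": 1},{"xyz": [0.05,-0.05,1.2],"delta_rot": [0,0,0],"fingers": 1}]'

```text
clock: 8.05
tcp_pos: [0.5454, 0.0284, 0.082]
orientation: [3.113, -0.418, -0.001]
contact_force: [0.8, -0.3, -3.8]
grip_width: 0.0322
```

Request:
jog_arm --rows '[{"xyz": [0,0,0.4],"delta_rot": [0,0,0],"fingers": 1},{"xyz": [0,0,0.8],"delta_rot": [0,0,0],"fingers": 1},{"xyz": [0,0,1.1],"delta_rot": [0,0,0],"fingers": 1},{"xyz": [0,0,1.4],"delta_rot": [0,0,0],"fingers": 1},{"xyz": [0,0,1.6],"delta_rot": [0,0,0],"fingers": 1}]'

```text
clock: 8.47
tcp_pos: [0.5452, 0.0284, 0.0654]
orientation: [3.113, -0.418, -0.002]
contact_force: [-0.6, -1.2, -3.7]
grip_width: 0.0323
```

Run:
```python
from h import *
delta([.5455,.0285,.060],-105.3); print(r.get_obs()["moment"])
```

```text
t 8.47 tcp [0.5452 0.0284 0.0654] yaw_y -105.3 F [-0.6 -1.2 -3.7] w 0.0323
shift cm [ 0.03 -0.02  0.54] dist 0.55 rot deg [0.  0.1 0. ]
[-0.00652273 -0.04007445 -0.02526143]
```

Request:
jog_arm --rows '[{"xyz": [0,0,0.2],"delta_rot": [0,0,0],"fingers": 1},{"xyz": [0,0,0.4],"delta_rot": [0,0,0],"fingers": 1},{"xyz": [0,0,0.55],"delta_rot": [0,0,0],"fingers": 1},{"xyz": [0,0,0.65],"delta_rot": [0,0,0],"fingers": 1},{"xyz": [0,0,0.7],"delta_rot": [0,0,0],"fingers": 1}]'

```text
clock: 8.88
tcp_pos: [0.5451, 0.0284, 0.06]
orientation: [3.113, -0.418, -0.002]
contact_force: [-9.6, -0.3, 20.0]
grip_width: 0.0327
```

Run:
```python
from h import *
delta([.5455,.0285,.060],-105.3); print(r.get_obs()["moment"])
a=imaging.grab_frame("scene"); cv2.imwrite("pics/s9.png",cv2.resize(a[230:340,300:420],None,fx=5,fy=5,interpolation=cv2.INTER_CUBIC))
```

```text
t 8.88 tcp [0.5451 0.0284 0.06  ] yaw_y -105.3 F [-9.6 -0.3 20. ] w 0.0327
shift cm [ 0.04 -0.02  0.  ] dist 0.04 rot deg [0.1 0.1 0. ]
[-0.30900631  1.60712818 -0.04481441]
```

View pics/s9.png

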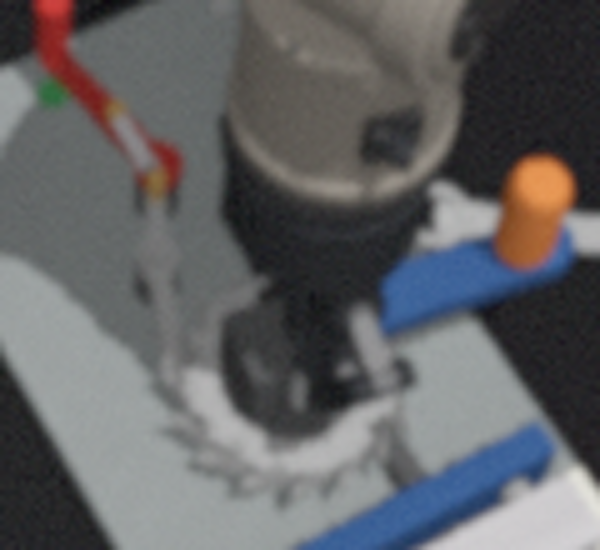

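Request:
jog_arm --rows '[{"xyz": [0,0,-0.05],"delta_rot": [0,0,0],"fingers": 0.6},{"xyz": [0,0,-0.05],"delta_rot": [0,0,0],"fingers": 0.3},{"xyz": [0,0,-0.05],"delta_rot": [0,0,0],"fingers": 0.2},{"xyz": [0,0,-0.05],"delta_rot": [0,0,0],"fingers": 0.2},{"xyz": [0,0,-0.5],"delta_rot": [0,0,0],"fingers": 0.2}]'

```text
clock: 9.35
tcp_pos: [0.5447, 0.0284, 0.0646]
orientation: [3.112, -0.418, -0.004]
contact_force: [-0.0, -0.7, -0.1]
grip_width: 0.0684
```

Request:
jog_arm --rows '[{"xyz": [0,0,-2],"delta_rot": [0,0,0],"fingers": 0.2},{"xyz": [0,0,-5],"delta_rot": [0,0,0],"fingers": 0.2},{"xyz": [0,0,-9],"delta_rot": [0,0,0],"fingers": 0.2},{"xyz": [0,0,-12],"delta_rot": [0,0,0],"fingers": 0.2},{"xyz": [0,0,-13],"delta_rot": [0,0,0],"fingers": 0.6}]'

```text
clock: 9.77
tcp_pos: [0.5477, 0.029, 0.1998]
orientation: [-3.113, 0.418, -0.008]
contact_force: [0.8, -0.6, -0.3]
grip_width: 0.0579
```

Run:
```python
from h import *
C=cam("wrist");a=imaging.grab_frame("wrist"); cv2.imwrite("pics/w10.png",a)
b=imaging.grab_frame("scene"); cv2.imwrite("pics/s10.png",cv2.resize(b[200:340,270:420],None,fx=4,fy=4,interpolation=cv2.INTER_CUBIC))
for q,z in (("stud",.08),):
    for n in ("wrist","scene"):
        for d in imaging.tip_of(n,q): print(n,q,round(d["conf"],2),np.round(d["position"]),ray(n,d["position"],z).round(4))
delta([.567,-.165,.2],-7)
```

```text
wrist stud 0.71 [568. 185.] [ 0.5309 -0.1542  0.08  ]
scene stud 0.76 [308. 233.] [ 0.5389 -0.1585  0.08  ]
scene stud 0.72 [201. 202.] [ 0.6876 -0.375   0.08  ]
scene stud 0.23 [227. 252.] [ 0.7099 -0.2213  0.08  ]
t 9.97 tcp [0.5444 0.0284 0.1937] yaw_y -105.3 F [-0.7  0.9 -0.8] w 0.0341
shift cm [ 7.28 18.06 -0.61] dist 19.48 rot deg [ -0.1   0.2 -98.3]
```

View pics/s10.png

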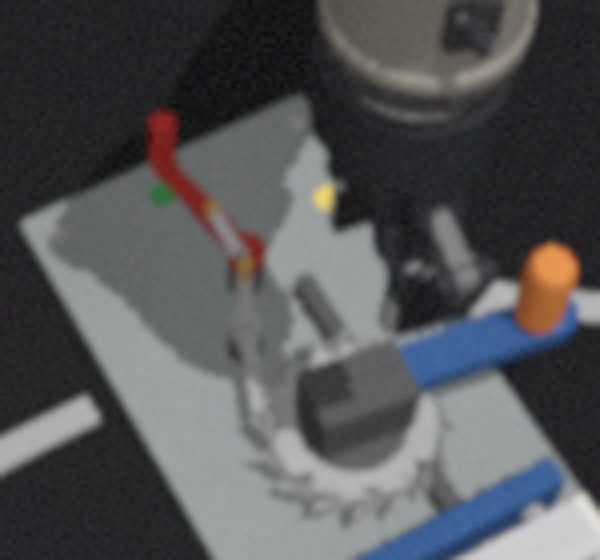

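View pics/w10.png

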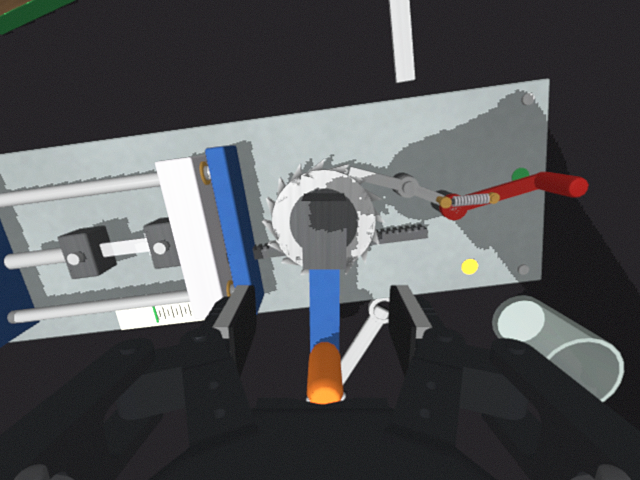

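Request:
jog_arm --rows '[{"xyz": [2,4,0],"delta_rot": [0,0,0],"fingers": 1},{"xyz": [4,8,0],"delta_rot": [0,0,0],"fingers": 1},{"xyz": [6,12,0],"delta_rot": [0,0,0],"fingers": 1},{"xyz": [7.1,16,2],"delta_rot": [0,0,0],"fingers": 1},{"xyz": [7.1,17.6,4],"delta_rot": [0,0,0],"fingers": 1}]'

```text
clock: 10.38
tcp_pos: [0.5674, -0.1647, 0.1534]
orientation: [3.11, -0.422, -0.001]
contact_force: [-0.4, -1.6, 0.6]
grip_width: 0.0003
```

Run:
```python
from h import *
delta([.566,-.160,.066],-105.3)
a=imaging.grab_frame("wrist"); cv2.imwrite("pics/w11.png",a)
delta([.566,-.160,.066],-105.3)
C=cam("wrist");a=imaging.grab_frame("wrist")
for d in imaging.tip_of("wrist","stud"): print(round(d["conf"],2),np.round(d["position"]),ray("wrist",d["position"],.08,C).round(4))
```

```text
t 10.38 tcp [ 0.5674 -0.1647  0.1534] yaw_y -105.5 F [-0.4 -1.6  0.6] w 0.0003
shift cm [-0.26 -0.45  8.74] dist 8.76 rot deg [ 0.2  0.  -0.2]
t 10.43 tcp [ 0.5613 -0.17    0.1469] yaw_y -105.8 F [-2.5 -4.4 -3.9] w -0.0002
shift cm [ 0.27 -1.16  8.08] dist 8.16 rot deg [ 0.4  0.6 -0.5]
0.66 [316. 292.] [ 0.5335 -0.158   0.08  ]
```

View pics/w11.png

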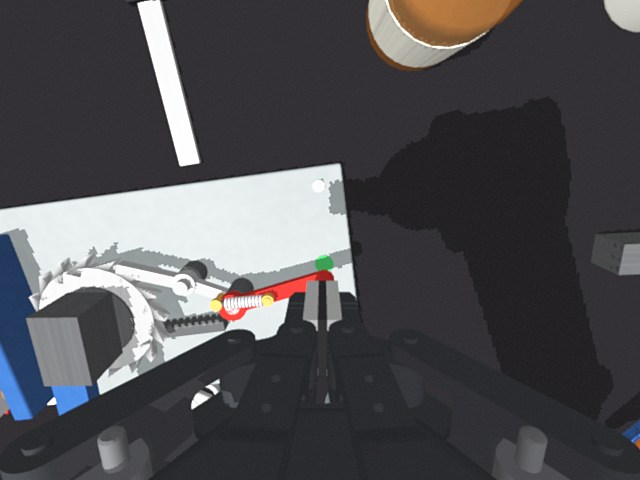

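Run:
```python
from h import *
delta([.572,-.161,.066],-105.3)
```

```text
t 10.53 tcp [ 0.5626 -0.163   0.1494] yaw_y -105.6 F [-0.2  0.8  0.6] w 0.0001
shift cm [ 0.95 -0.48  8.33] dist 8.4 rot deg [ 0.2  0.7 -0.3]
```

Request:
jog_arm --rows '[{"xyz": [1.0,-0.4,2],"delta_rot": [0,0,0],"fingers": 1},{"xyz": [1.0,-0.4,4],"delta_rot": [0,0,0],"fingers": 1},{"xyz": [1.0,-0.4,6],"delta_rot": [0.2,0.6,0],"fingers": 1},{"xyz": [1.0,-0.4,7.5],"delta_rot": [0.2,0.6,0],"fingers": 1},{"xyz": [1.0,-0.4,8.3],"delta_rot": [0.2,0.6,0],"fingers": 1}]'

```text
clock: 10.95
tcp_pos: [0.5705, -0.1596, 0.0634]
orientation: [-3.112, 0.423, 0.009]
contact_force: [-0.1, -0.1, -0.4]
grip_width: 0.0001
```

Run:
```python
from h import *
b=imaging.grab_frame("scene"); cv2.imwrite("pics/s12.png",cv2.resize(b[180:320,240:390],None,fx=4,fy=4,interpolation=cv2.INTER_CUBIC))
delta([.50,-.145,.066],-105.3)
```

```text
t 11.0 tcp [ 0.5703 -0.1597  0.0629] yaw_y -105.5 F [ 0.2  0.  -0.3] w -0.0003
shift cm [-7.16  0.46 -0.27] dist 7.18 rot deg [ 0.   0.4 -0.2]
```

View pics/s12.png

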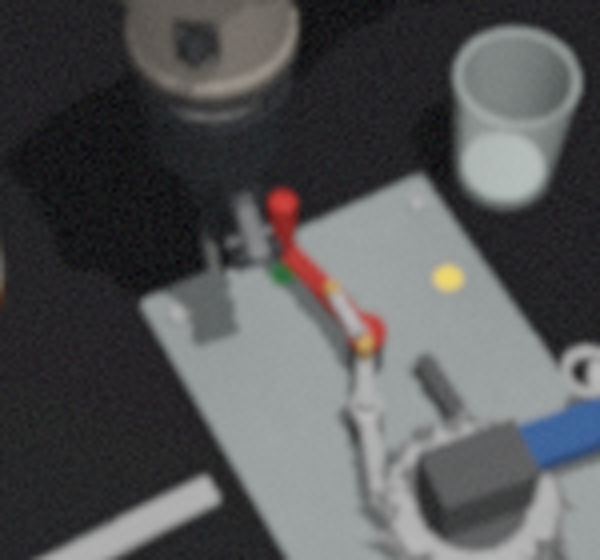

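Request:
jog_arm --rows '[{"xyz": [-1.4,0,0],"delta_rot": [0,0,0],"fingers": 1},{"xyz": [-2.8,0,0],"delta_rot": [0,0,0],"fingers": 1},{"xyz": [-4.2,0,0],"delta_rot": [0,0,0],"fingers": 1},{"xyz": [-5.6,0.1,0],"delta_rot": [0,0,0],"fingers": 1},{"xyz": [-7,0.3,0],"delta_rot": [0,0,0],"fingers": 1}]'

```text
clock: 11.42
tcp_pos: [0.5024, -0.1423, 0.064]
orientation: [-3.112, 0.42, 0.008]
contact_force: [0.2, -0.1, 0.7]
grip_width: -0.0002
```

Run:
```python
from h import *
b=imaging.grab_frame("scene"); cv2.imwrite("pics/s13.png",cv2.resize(b[180:320,240:390],None,fx=4,fy=4,interpolation=cv2.INTER_CUBIC))
delta([.485,-.130,.066],-105.3)
```

```text
t 11.47 tcp [ 0.4988 -0.1424  0.0635] yaw_y -105.4 F [-3.7  0.3 -0.2] w -0.0002
shift cm [-1.66 -0.83 -0.23] dist 1.87 rot deg [ 0.   0.5 -0.1]
```

View pics/s13.png

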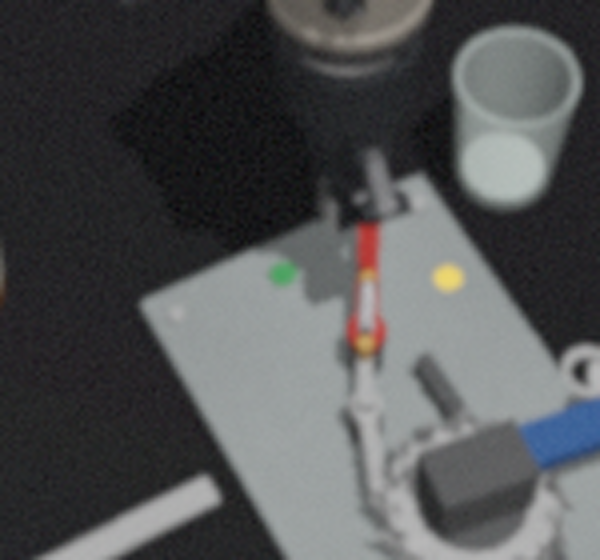

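Request:
jog_arm --rows '[{"xyz": [-1,-0.3,0],"delta_rot": [0,0,0],"fingers": 1},{"xyz": [-1.7,-0.8,0],"delta_rot": [0,0,0],"fingers": 1},{"xyz": [-2.3,-1.3,0],"delta_rot": [0,0,0],"fingers": 1},{"xyz": [-2.7,-1.8,0],"delta_rot": [0,0,0],"fingers": 1},{"xyz": [-2.7,-1.8,0],"delta_rot": [0,0,0],"fingers": 1}]'

```text
clock: 11.88
tcp_pos: [0.4777, -0.1161, 0.0639]
orientation: [-3.112, 0.417, 0.015]
contact_force: [-0.1, 0.4, 0.2]
grip_width: -0.0
```

Run:
```python
from h import *
b=imaging.grab_frame("scene"); cv2.imwrite("pics/s14.png",cv2.resize(b[180:320,240:390],None,fx=4,fy=4,interpolation=cv2.INTER_CUBIC))
delta([.485,-.130,.066],-105.3)
```

```text
t 11.93 tcp [ 0.478  -0.1169  0.0639] yaw_y -105.3 F [-0.2 -0.6 -0.1] w -0.0
shift cm [ 1.01  1.08 -0.22] dist 1.5 rot deg [-0.   0.5 -0. ]
```

View pics/s14.png

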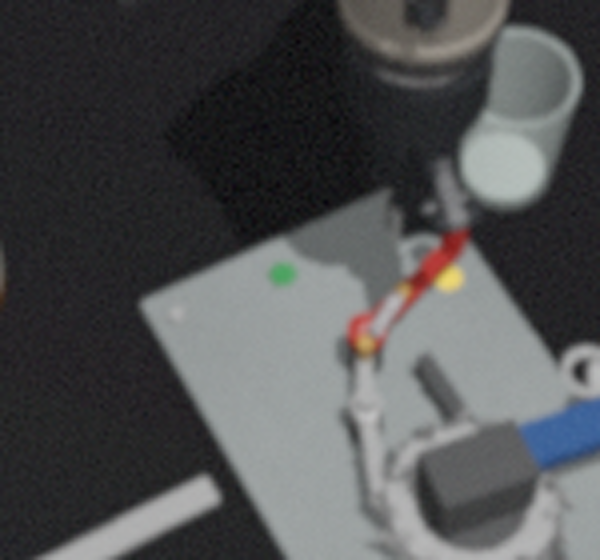

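Request:
jog_arm --rows '[{"xyz": [0.5,0.3,-2],"delta_rot": [0,0,0],"fingers": 1},{"xyz": [0.5,0.3,-6],"delta_rot": [0,0.3,0],"fingers": 1},{"xyz": [0.5,0.3,-10],"delta_rot": [0,0.5,0],"fingers": 0.5},{"xyz": [0.5,-3,-12],"delta_rot": [0,0.5,0],"fingers": 0.2},{"xyz": [0.5,-7,-13],"delta_rot": [0,0.5,0],"fingers": 0}]'

```text
clock: 12.35
tcp_pos: [0.5047, -0.0539, 0.1978]
orientation: [3.111, -0.43, 0.01]
contact_force: [1.5, 0.2, -0.4]
grip_width: 0.0356
```

Run:
```python
from h import *
b=imaging.grab_frame("scene"); cv2.imwrite("pics/s15.png",cv2.resize(b[180:320,240:390],None,fx=4,fy=4,interpolation=cv2.INTER_CUBIC))
b=imaging.grab_frame("wrist")
b=imaging.grab_frame("wrist")
delta([.4485,.0545,.19],-105.3)
C=cam("wrist");a=imaging.grab_frame("wrist"); cv2.imwrite("pics/w15.png",a)
for q,z in (("handle",.088),("stud",.08),("crank",.046)):
    for d in imaging.tip_of("wrist",q): print(q,round(d["conf"],2),np.round(d["position"]),ray("wrist",d["position"],z,C).round(4))
```

```text
t 12.5 tcp [ 0.5046 -0.0477  0.1954] yaw_y -105.0 F [-1.1 -0.8  0.1] w 0.0584
shift cm [-8.06 -8.42  0.54] dist 11.67 rot deg [-0.1 -0.2  0.3]
stud 0.58 [401. 275.] [ 0.4538 -0.0981  0.08  ]
crank 0.89 [222. 199.] [0.5439 0.0299 0.046 ]
```

View pics/s15.png

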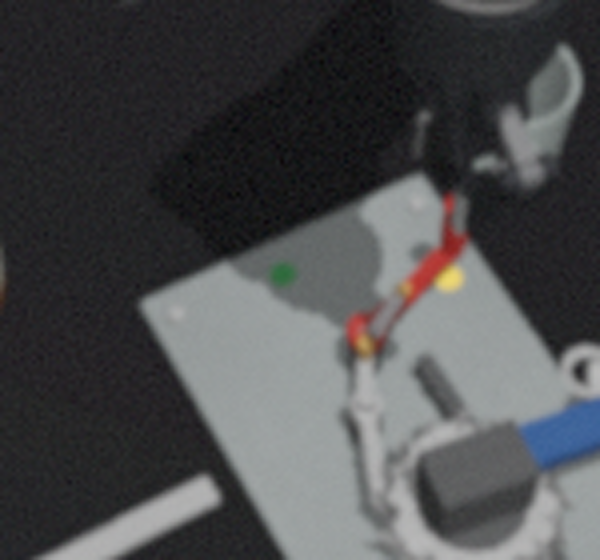

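View pics/w15.png

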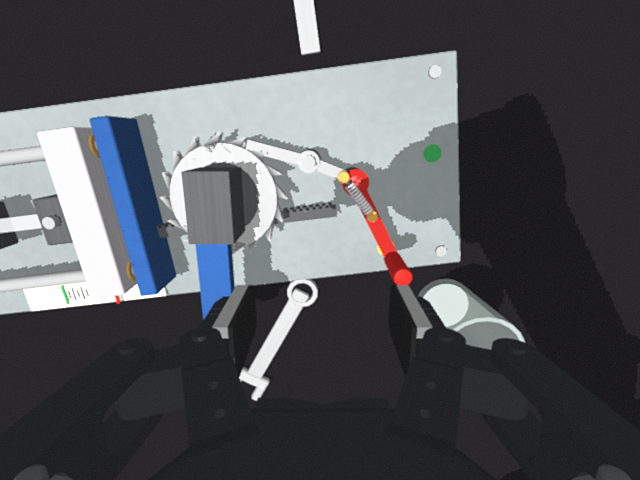

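Request:
jog_arm --rows '[{"xyz": [-2,-3,0],"delta_rot": [0,0,0],"fingers": 0},{"xyz": [-5,-6,0],"delta_rot": [0,0,0],"fingers": 0},{"xyz": [-7,-8,0],"delta_rot": [0,0,0],"fingers": 0},{"xyz": [-8,-8.4,0],"delta_rot": [0,0,0],"fingers": 0},{"xyz": [-8,-8.4,0],"delta_rot": [0,0,0],"fingers": 0}]'

```text
clock: 13.12
tcp_pos: [0.4452, 0.0508, 0.1928]
orientation: [3.113, -0.417, -0.005]
contact_force: [0.1, -1.0, -0.2]
grip_width: 0.0853
```

Run:
```python
from h import *
b=imaging.grab_frame("wrist")
delta([.4485,.0545,.100],-105.3)
C=cam("wrist");a=imaging.grab_frame("wrist"); cv2.imwrite("pics/w16.png",a)
for q,z in (("handle",.088),("crank",.046)):
    for d in imaging.tip_of("wrist",q): print(q,round(d["conf"],2),np.round(d["position"]),ray("wrist",d["position"],z,C).round(4))
C=cam("scene");a=imaging.grab_frame("scene"); m=cv2.inRange(cv2.cvtColor(a,cv2.COLOR_BGR2HSV),(5,150,120),(18,255,255))
n,l,s,c=cv2.connectedComponentsWithStats(m)
for i in range(1,n):
  if s[i,4]>20: print(s[i],c[i],ray("scene",c[i],.116,C))
print(proj("scene",(.4485,.0545,.116)))
```

```text
t 13.17 tcp [0.4465 0.0493 0.1929] yaw_y -105.4 F [-0.6 -0.4  0.6] w 0.0854
shift cm [ 0.08 -0.57  9.29] dist 9.31 rot deg [ 0.1  0.1 -0.1]
handle 0.76 [320. 234.] [0.4468 0.0514 0.088 ]
crank 0.71 [313.  95.] [0.5435 0.03   0.046 ]
[328 122   8  15  96] [331.75       128.73958333] [ 0.32123904 -0.35457619  0.116     ]
[256 132   8  15 100] [259.75 138.55] [ 0.48376107 -0.43292076  0.116     ]
[205 222  29  22 282] [219.26241135 232.78723404] [ 0.70420549 -0.25103169  0.116     ]
[400 261  15  21 211] [406.46445498 270.76303318] [0.44543901 0.05400915 0.116     ]
[405.50556506 271.72254506]
```

View pics/w16.png

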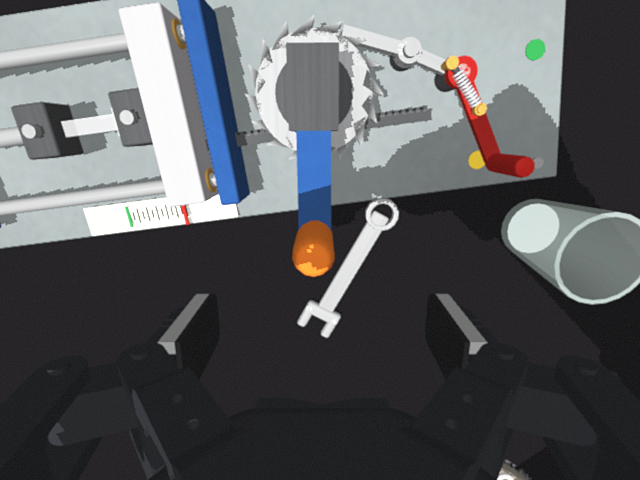

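Request:
jog_arm --rows '[{"xyz": [0,-0.4,3],"delta_rot": [0,0,0],"fingers": 0},{"xyz": [0,-0.4,6],"delta_rot": [0,0,0],"fingers": 0},{"xyz": [0,-0.4,8.2],"delta_rot": [0,0,0],"fingers": 0},{"xyz": [0,-0.4,9.2],"delta_rot": [0,0,0],"fingers": 0.3},{"xyz": [0,-0.4,9.2],"delta_rot": [0,0,0],"fingers": 0.5}]'

```text
clock: 13.78
tcp_pos: [0.4476, 0.0509, 0.0992]
orientation: [3.11, -0.428, -0.009]
contact_force: [-0.8, 0.4, 0.4]
grip_width: 0.0637
```

Request:
jog_arm --rows '[{"xyz": [0,0,0],"delta_rot": [0,0,0],"fingers": 1},{"xyz": [0,0,0],"delta_rot": [0,0,0],"fingers": 1},{"xyz": [0,0,0],"delta_rot": [0,0,0],"fingers": 1},{"xyz": [0,0,0],"delta_rot": [0,0,0],"fingers": 1},{"xyz": [0,0,0],"delta_rot": [0,0,0],"fingers": 1}]' --grip_force 60

```text
clock: 14.2
tcp_pos: [0.4485, 0.0511, 0.1002]
orientation: [3.111, -0.428, -0.006]
contact_force: [-0.2, 0.3, 1.8]
grip_width: 0.0247
```

```bash
cat > arc.py <<'E'
from h import *
import sys
c=np.array([.5447,.0285])
def st():
    o=r.get_obs(); p=np.array(o["tcp_pos"]); v=p[:2]-c; a=np.degrees(np.arctan2(v[1],v[0]))
    u=v/np.linalg.norm(v); t=np.array([-u[1],u[0]]); F=np.array(o["contact_force"])
    print("t",round(o["clock"],2),"tcp",p.round(4),"ang",round(a,2),"rad",np.linalg.norm(v).round(4),"Frad",(F[:2]@u).round(1),"Ftan",(F[:2]@t).round(1),"Fz",F[2].round(1),"w",round(o["grip_width"],4),"q",np.round(o["joints"],2))
    return o,a%360
def arc(angs,rad,z=None):
    o,a=st(); M=R.from_rotvec(o["orientation"]).as_matrix(); p=np.array(o["tcp_pos"])
    for g in angs:
        P=np.array([c[0]+rad*np.cos(np.radians(g)),c[1]+rad*np.sin(np.radians(g)),p[2] if z is None else z])
        print(g,(M.T@(P-p)*100).round(2))
    y=np.degrees(np.arctan2(M[1,1],M[0,1])); print("yaw",y.round(1),"tilt rot",R.from_matrix(M.T@np.array([[np.cos(np.radians(y-90+180)),np.cos(np.radians(y)),0],[np.sin(np.radians(y+90)),np.sin(np.radians(y)),0],[0,0,-1]])).as_rotvec(degrees=True).round(1))
if __name__=="__main__":
    a=[float(x) for x in sys.argv[1:]]; arc(a[1:],a[0])
E
python3 arc.py 0.100 165.5 167 168.5 170 171.5
```

```text
t 14.2 tcp [0.4485 0.0511 0.1002] ang 166.81 rad 0.0988 Frad 0.3 Ftan -0.2 Fz 1.8 w 0.0247 q [-0.07  0.31 -0.21  2.18  0.11  0.66 -2.2 ]
165.5 [-0.12 -0.22 -0.  ]
167.0 [-0.11  0.04  0.  ]
168.5 [-0.1  0.3  0. ]
170.0 [-0.08  0.56  0.  ]
171.5 [-0.05  0.82  0.  ]
yaw -105.7 tilt rot [ 0.1  0.2 -0. ]
```

Request:
jog_arm --rows '[{"xyz": [-0.1,0.2,0],"delta_rot": [0,0,0],"fingers": 1},{"xyz": [-0.1,0.4,0],"delta_rot": [0,0,0],"fingers": 1},{"xyz": [-0.1,0.6,0],"delta_rot": [0,0,0],"fingers": 1},{"xyz": [-0.05,0.8,0],"delta_rot": [0,0,0],"fingers": 1},{"xyz": [-0.05,0.8,0],"delta_rot": [0,0,0],"fingers": 1}]'

```text
clock: 14.62
tcp_pos: [0.4469, 0.0433, 0.1005]
orientation: [3.111, -0.429, -0.002]
contact_force: [5.5, 0.7, -2.7]
grip_width: 0.0245
```

```bash
python3 arc.py 0.100 172 173 174 175 176 177
python3 - <<'E'
from h import *
b=imaging.grab_frame("scene"); cv2.imwrite("pics/s17.png",cv2.resize(b[230:340,300:420],None,fx=5,fy=5,interpolation=cv2.INTER_CUBIC))
E
```

```text
t 14.62 tcp [0.4469 0.0433 0.1005] ang 171.39 rad 0.0989 Frad -5.3 Ftan -1.5 Fz -2.7 w 0.0245 q [-0.05  0.31 -0.21  2.18  0.1   0.66 -2.18]
172.0 [-0.09  0.12  0.  ]
173.0 [-0.07  0.29  0.  ]
174.0 [-0.04  0.46  0.  ]
175.0 [-0.01  0.64  0.  ]
176.0 [0.03 0.81 0.  ]
177.0 [0.06 0.98 0.  ]
yaw -105.7 tilt rot [ 0.1  0.1 -0. ]
```

View pics/s17.png

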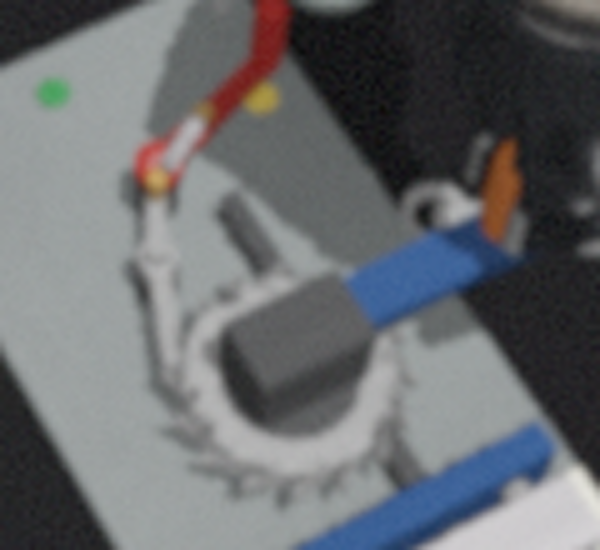

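Request:
jog_arm --rows '[{"xyz": [0.05,0.2,0],"delta_rot": [0,0,0],"fingers": 1},{"xyz": [0.05,0.35,0],"delta_rot": [0,0,0],"fingers": 1},{"xyz": [0.05,0.5,0],"delta_rot": [0,0,0],"fingers": 1},{"xyz": [0.1,0.65,0],"delta_rot": [0,0,0],"fingers": 1},{"xyz": [0.1,0.65,0],"delta_rot": [0,0,0],"fingers": 1}]'

```text
clock: 15.08
tcp_pos: [0.4464, 0.0379, 0.1006]
orientation: [-3.112, 0.427, 0.002]
contact_force: [3.5, 4.4, -3.7]
grip_width: 0.0244
```

```bash
python3 arc.py 0.0985 175 176 177 178 179
python3 - <<'E'
from h import *
b=imaging.grab_frame("scene"); cv2.imwrite("pics/s18.png",cv2.resize(b[230:340,300:420],None,fx=5,fy=5,interpolation=cv2.INTER_CUBIC))
E
```

```text
t 15.08 tcp [0.4464 0.0379 0.1006] ang 174.52 rad 0.0988 Frad -3.1 Ftan -4.8 Fz -3.7 w 0.0244 q [-0.04  0.31 -0.21  2.19  0.1   0.66 -2.17]
175.0 [ 0.04  0.08 -0.  ]
176.0 [ 0.08  0.24 -0.  ]
177.0 [ 0.11  0.41 -0.  ]
178.0 [ 0.15  0.58 -0.  ]
179.0 [ 0.19  0.75 -0.  ]
yaw -105.6 tilt rot [-0.   0.1  0. ]
```

View pics/s18.png

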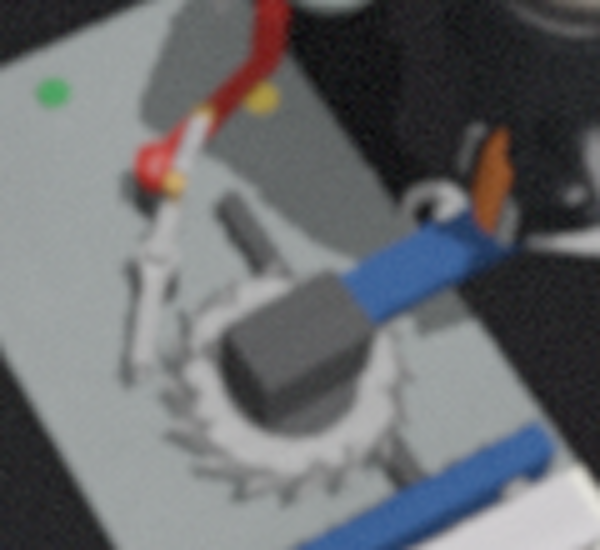

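```bash
cat > nxt.py <<'E'
from arc import *
import sys
rad=float(sys.argv[1]); step=float(sys.argv[2]); 
o=r.get_obs(); v=np.array(o["tcp_pos"])[:2]-c; a=np.degrees(np.arctan2(v[1],v[0]))
arc([round(a-step*k,1) for k in range(1,6)],rad,0.1005)
E
python3 nxt.py 0.0985 2.5
```

```text
t 15.13 tcp [0.4464 0.0381 0.1006] ang 174.44 rad 0.0988 Frad -4.1 Ftan -5.6 Fz -2.8 w 0.0244 q [-0.04  0.31 -0.21  2.18  0.1   0.66 -2.17]
171.9 [-0.04 -0.44  0.01]
169.4 [-0.09 -0.86  0.01]
166.9 [-0.12 -1.29  0.01]
164.4 [-0.13 -1.72  0.01]
161.9 [-0.12 -2.15  0.01]
yaw -105.6 tilt rot [-0.   0.1  0. ]
```

Request:
jog_arm --rows '[{"xyz": [-0.02,-0.3,0],"delta_rot": [0,0,0],"fingers": 1},{"xyz": [-0.07,-0.75,0],"delta_rot": [0,0,0],"fingers": 1},{"xyz": [-0.1,-1.2,0],"delta_rot": [0,0,0],"fingers": 1},{"xyz": [-0.12,-1.65,0],"delta_rot": [0,0,0],"fingers": 1},{"xyz": [-0.12,-2.1,0],"delta_rot": [0,0,0],"fingers": 1}]'

```text
clock: 15.55
tcp_pos: [0.4509, 0.0594, 0.1006]
orientation: [-3.112, 0.426, 0.002]
contact_force: [1.0, 3.8, -0.8]
grip_width: 0.0248
```

```bash
python3 nxt.py 0.0985 3
```

```text
t 15.55 tcp [0.4509 0.0594 0.1006] ang 161.75 rad 0.0988 Frad 0.2 Ftan -3.9 Fz -0.8 w 0.0248 q [-0.08  0.32 -0.22  2.17  0.11  0.66 -2.21]
158.8 [ 0.06 -0.51  0.01]
155.8 [ 0.13 -1.02  0.01]
152.8 [ 0.22 -1.52  0.01]
149.8 [ 0.33 -2.03  0.01]
146.8 [ 0.48 -2.52  0.01]
yaw -105.6 tilt rot [-0.   0.1  0. ]
```

Request:
jog_arm --rows '[{"xyz": [0.06,-0.5,0],"delta_rot": [0,0,0],"fingers": 1},{"xyz": [0.13,-1.0,0],"delta_rot": [0,0,0],"fingers": 1},{"xyz": [0.22,-1.5,0],"delta_rot": [0,0,0],"fingers": 1},{"xyz": [0.33,-2.0,0],"delta_rot": [0,0,0],"fingers": 1},{"xyz": [0.48,-2.5,0],"delta_rot": [0,0,0],"fingers": 1}]'

```text
clock: 15.97
tcp_pos: [0.4621, 0.0829, 0.1006]
orientation: [-3.112, 0.426, 0.003]
contact_force: [-0.6, 4.7, 0.9]
grip_width: 0.0248
```

```bash
python3 nxt.py 0.0985 3
```

```text
t 15.97 tcp [0.4621 0.0829 0.1006] ang 146.64 rad 0.0988 Frad 3.1 Ftan -3.6 Fz 0.9 w 0.0248 q [-0.12  0.34 -0.22  2.14  0.11  0.68 -2.26]
143.6 [ 0.21 -0.48  0.01]
140.6 [ 0.4  -0.96  0.01]
137.6 [ 0.62 -1.43  0.01]
134.6 [ 0.87 -1.88  0.01]
131.6 [ 1.13 -2.32  0.01]
yaw -105.6 tilt rot [-0.   0.1  0. ]
```

Request:
jog_arm --rows '[{"xyz": [0.18,-0.5,0],"delta_rot": [0,0,0],"fingers": 1},{"xyz": [0.36,-1.0,0],"delta_rot": [0,0,0],"fingers": 1},{"xyz": [0.58,-1.47,0],"delta_rot": [0,0,0],"fingers": 1},{"xyz": [0.82,-1.93,0],"delta_rot": [0,0,0],"fingers": 1},{"xyz": [1.08,-2.37,0],"delta_rot": [0,0,0],"fingers": 1}]'

```text
clock: 16.38
tcp_pos: [0.4795, 0.1032, 0.1006]
orientation: [-3.112, 0.426, 0.002]
contact_force: [0.2, 3.6, 0.7]
grip_width: 0.0243
```

```bash
python3 nxt.py 0.0993 3
```

```text
t 16.38 tcp [0.4795 0.1032 0.1006] ang 131.15 rad 0.0992 Frad 2.6 Ftan -2.5 Fz 0.7 w 0.0243 q [-0.15  0.37 -0.22  2.09  0.12  0.7  -2.3 ]
128.2 [ 0.28 -0.43  0.01]
125.2 [ 0.6  -0.84  0.01]
122.2 [ 0.94 -1.23  0.01]
119.2 [ 1.3  -1.61  0.01]
116.2 [ 1.67 -1.97  0.01]
yaw -105.6 tilt rot [-0.   0.1  0. ]
```

Request:
jog_arm --rows '[{"xyz": [0.3,-0.45,0],"delta_rot": [0,0,0],"fingers": 1},{"xyz": [0.6,-0.87,0],"delta_rot": [0,0,0],"fingers": 1},{"xyz": [0.93,-1.27,0],"delta_rot": [0,0,0],"fingers": 1},{"xyz": [1.28,-1.65,0],"delta_rot": [0,0,0],"fingers": 1},{"xyz": [1.65,-2.02,0],"delta_rot": [0,0,0],"fingers": 1}]'

```text
clock: 16.8
tcp_pos: [0.5014, 0.1183, 0.1006]
orientation: [-3.112, 0.426, 0.002]
contact_force: [1.9, 2.8, 0.1]
grip_width: 0.0242
```

```bash
python3 nxt.py 0.0996 3
```

```text
t 16.8 tcp [0.5014 0.1183 0.1006] ang 115.74 rad 0.0997 Frad 1.7 Ftan -2.9 Fz 0.1 w 0.0242 q [-0.17  0.4  -0.22  2.04  0.13  0.72 -2.31]
112.7 [ 0.41 -0.33  0.01]
109.7 [ 0.83 -0.65  0.01]
106.7 [ 1.26 -0.94  0.01]
103.7 [ 1.71 -1.2   0.01]
100.7 [ 2.17 -1.45  0.01]
yaw -105.6 tilt rot [-0.   0.1  0. ]
```

Request:
jog_arm --rows '[{"xyz": [0.41,-0.34,0],"delta_rot": [0,0,0],"fingers": 1},{"xyz": [0.83,-0.66,0],"delta_rot": [0,0,0],"fingers": 1},{"xyz": [1.26,-0.95,0],"delta_rot": [0,0,0],"fingers": 1},{"xyz": [1.71,-1.22,0],"delta_rot": [0,0,0],"fingers": 1},{"xyz": [2.17,-1.47,0],"delta_rot": [0,0,0],"fingers": 1}]'

```text
clock: 17.22
tcp_pos: [0.5269, 0.127, 0.1007]
orientation: [-3.111, 0.426, 0.001]
contact_force: [2.2, 4.6, -0.8]
grip_width: 0.0248
```

```bash
python3 nxt.py 0.1 3
```

```text
t 17.22 tcp [0.5269 0.127  0.1007] ang 100.26 rad 0.1001 Frad 4.1 Ftan -2.9 Fz -0.8 w 0.0248 q [-0.18  0.44 -0.21  1.98  0.13  0.74 -2.31]
97.3 [ 0.48 -0.2   0.02]
94.3 [ 0.96 -0.39  0.02]
91.3 [ 1.46 -0.56  0.02]
88.3 [ 1.96 -0.7   0.02]
85.3 [ 2.48 -0.81  0.02]
yaw -105.6 tilt rot [-0.1  0.1  0. ]
```

Request:
jog_arm --rows '[{"xyz": [0.48,-0.24,0],"delta_rot": [0,0,0],"fingers": 1},{"xyz": [0.96,-0.44,0],"delta_rot": [0,0,0],"fingers": 1},{"xyz": [1.46,-0.61,0],"delta_rot": [0,0,0],"fingers": 1},{"xyz": [1.97,-0.75,0],"delta_rot": [0,0,0],"fingers": 1},{"xyz": [2.49,-0.86,0],"delta_rot": [0,0,0],"fingers": 1}]'

```text
clock: 17.63
tcp_pos: [0.5539, 0.1288, 0.1008]
orientation: [-3.111, 0.426, 0.001]
contact_force: [2.6, 3.7, -0.6]
grip_width: 0.0248
```

```bash
python3 nxt.py 0.1005 3;  python3 - <<'E'
from h import *
b=imaging.grab_frame("scene"); cv2.imwrite("pics/s19.png",cv2.resize(b[230:380,300:450],None,fx=4,fy=4,interpolation=cv2.INTER_CUBIC))
E
```

```text
t 17.63 tcp [0.5539 0.1288 0.1008] ang 84.74 rad 0.1007 Frad 3.9 Ftan -2.3 Fz -0.6 w 0.0248 q [-0.18  0.47 -0.21  1.91  0.13  0.77 -2.3 ]
81.7 [ 0.53 -0.06  0.03]
78.7 [ 1.05 -0.11  0.03]
75.7 [ 1.58 -0.14  0.03]
72.7 [ 2.11 -0.13  0.03]
69.7 [ 2.63 -0.11  0.03]
yaw -105.6 tilt rot [-0.1  0.   0. ]
```

View pics/s19.png

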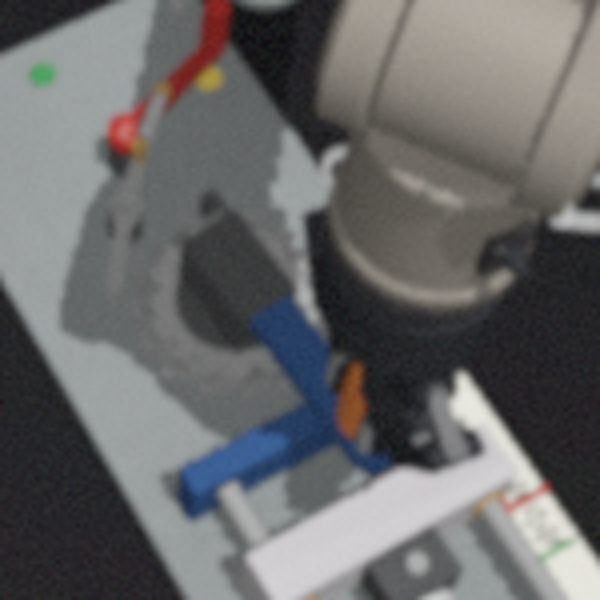

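Request:
jog_arm --rows '[{"xyz": [0.5,-0.1,0],"delta_rot": [0,0,0],"fingers": 1},{"xyz": [1.05,-0.15,0.02],"delta_rot": [0,0,0],"fingers": 1},{"xyz": [1.58,-0.18,0.02],"delta_rot": [0,0,0],"fingers": 1},{"xyz": [2.11,-0.18,0.02],"delta_rot": [0,0,0],"fingers": 1},{"xyz": [2.63,-0.15,0.02],"delta_rot": [0,0,0],"fingers": 1}]'

```text
clock: 18.1
tcp_pos: [0.5818, 0.1228, 0.1009]
orientation: [-3.11, 0.427, -0.002]
contact_force: [3.4, 3.4, -0.4]
grip_width: 0.0252
```

```bash
python3 nxt.py 0.1007 3
```

```text
t 18.1 tcp [0.5818 0.1228 0.1009] ang 68.53 rad 0.1013 Frad 4.4 Ftan -2.0 Fz -0.4 w 0.0252 q [-0.16  0.5  -0.2   1.85  0.13  0.79 -2.27]
65.5 [0.52 0.13 0.04]
62.5 [1.04 0.23 0.04]
59.5 [1.55 0.35 0.04]
56.5 [2.06 0.5  0.04]
53.5 [2.56 0.67 0.04]
yaw -105.6 tilt rot [-0.1 -0.1 -0. ]
```

Request:
jog_arm --rows '[{"xyz": [0.54,0.04,0.02],"delta_rot": [0,0,0],"fingers": 1},{"xyz": [1.06,0.14,0.03],"delta_rot": [0,0,0],"fingers": 1},{"xyz": [1.58,0.26,0.03],"delta_rot": [0,0,0],"fingers": 1},{"xyz": [2.1,0.42,0.03],"delta_rot": [0,0,0],"fingers": 1},{"xyz": [2.6,0.6,0.03],"delta_rot": [0,0,0],"fingers": 1}]'

```text
clock: 18.52
tcp_pos: [0.6062, 0.1098, 0.1008]
orientation: [-3.11, 0.427, -0.004]
contact_force: [4.4, 3.0, 1.0]
grip_width: 0.0246
```

```bash
python3 nxt.py 0.102 3
```

```text
t 18.52 tcp [0.6062 0.1098 0.1008] ang 52.91 rad 0.102 Frad 5.1 Ftan -1.6 Fz 1.0 w 0.0246 q [-0.13  0.53 -0.19  1.8   0.13  0.82 -2.24]
49.9 [0.49 0.21 0.03]
46.9 [0.97 0.44 0.03]
43.9 [1.44 0.7  0.03]
40.9 [1.89 0.98 0.03]
37.9 [2.33 1.29 0.03]
yaw -105.6 tilt rot [-0.2 -0.1 -0. ]
```

Request:
jog_arm --rows '[{"xyz": [0.53,0.15,0.03],"delta_rot": [0,0,0],"fingers": 1},{"xyz": [1.02,0.38,0.03],"delta_rot": [0,0,0],"fingers": 1},{"xyz": [1.5,0.64,0.03],"delta_rot": [0,0,0],"fingers": 1},{"xyz": [1.95,0.92,0.03],"delta_rot": [0,0,0],"fingers": 1},{"xyz": [2.4,1.23,0.03],"delta_rot": [0,0,0],"fingers": 1}]'

```text
clock: 18.93
tcp_pos: [0.6264, 0.0908, 0.1006]
orientation: [-3.11, 0.427, -0.004]
contact_force: [2.8, 0.6, 3.6]
grip_width: 0.0249
```

```bash
python3 nxt.py 0.103 3
```

```text
t 18.93 tcp [0.6264 0.0908 0.1006] ang 37.33 rad 0.1027 Frad 2.6 Ftan -1.2 Fz 3.6 w 0.0249 q [-0.1   0.56 -0.19  1.76  0.13  0.83 -2.2 ]
34.3 [0.44 0.32 0.02]
31.3 [0.85 0.67 0.01]
28.3 [1.23 1.05 0.01]
25.3 [1.59 1.45 0.01]
22.3 [1.94 1.87 0.01]
yaw -105.6 tilt rot [-0.1 -0.1 -0. ]
```

Request:
jog_arm --rows '[{"xyz": [0.44,0.32,0],"delta_rot": [0,0,0],"fingers": 1},{"xyz": [0.85,0.67,0],"delta_rot": [0,0,0],"fingers": 1},{"xyz": [1.24,1.05,0],"delta_rot": [0,0,0],"fingers": 1},{"xyz": [1.6,1.45,0],"delta_rot": [0,0,0],"fingers": 1},{"xyz": [1.95,1.87,0],"delta_rot": [0,0,0],"fingers": 1}]'

```text
clock: 19.35
tcp_pos: [0.6404, 0.0669, 0.1006]
orientation: [-3.11, 0.427, -0.004]
contact_force: [2.4, 0.5, 3.2]
grip_width: 0.0247
```

```bash
python3 nxt.py 0.1033 3
```

```text
t 19.35 tcp [0.6404 0.0669 0.1006] ang 21.86 rad 0.1031 Frad 2.4 Ftan -0.4 Fz 3.2 w 0.0247 q [-0.07  0.57 -0.18  1.73  0.13  0.85 -2.15]
18.9 [0.33 0.42 0.01]
15.9 [0.63 0.87 0.01]
12.9 [0.9  1.34 0.01]
9.9 [1.14 1.82 0.01]
6.9 [1.36 2.32 0.01]
yaw -105.7 tilt rot [-0.1 -0.1 -0. ]
```

Request:
jog_arm --rows '[{"xyz": [0.33,0.42,0],"delta_rot": [0,0,0],"fingers": 1},{"xyz": [0.62,0.84,0],"delta_rot": [0,0,0],"fingers": 1},{"xyz": [0.86,1.25,0],"delta_rot": [0,0,0],"fingers": 1},{"xyz": [1.07,1.65,0],"delta_rot": [0,0,0],"fingers": 1},{"xyz": [1.24,2.0,0],"delta_rot": [0,0,0],"fingers": 1}]'

```text
clock: 19.77
tcp_pos: [0.647, 0.0435, 0.1006]
orientation: [-3.11, 0.428, -0.004]
contact_force: [2.9, -0.1, 3.5]
grip_width: 0.0246
```

```bash
python3 nxt.py 0.1035 2
```

```text
t 19.77 tcp [0.647  0.0435 0.1006] ang 8.36 rad 0.1034 Frad 2.8 Ftan -0.6 Fz 3.5 w 0.0246 q [-0.03  0.58 -0.18  1.72  0.13  0.85 -2.11]
6.4 [0.15 0.32 0.01]
4.4 [0.28 0.66 0.01]
2.4 [0.4  1.   0.01]
0.4 [0.51 1.34 0.01]
-1.6 [0.6  1.69 0.01]
yaw -105.7 tilt rot [-0.1 -0.1 -0. ]
```

Request:
jog_arm --rows '[{"xyz": [0.15,0.32,0],"delta_rot": [0,0,0],"fingers": 1},{"xyz": [0.28,0.66,0],"delta_rot": [0,0,0],"fingers": 1},{"xyz": [0.4,1.0,0],"delta_rot": [0,0,0],"fingers": 1},{"xyz": [0.5,1.3,0],"delta_rot": [0,0,0],"fingers": 1},{"xyz": [0.56,1.5,0],"delta_rot": [0,0,0],"fingers": 1}]'

```text
clock: 20.18
tcp_pos: [0.6482, 0.027, 0.1006]
orientation: [-3.111, 0.429, -0.004]
contact_force: [2.8, -0.1, 4.0]
grip_width: 0.0248
```

```bash
python3 nxt.py 0.1035 1.5
python3 - <<'E'
from h import *
b=imaging.grab_frame("scene"); cv2.imwrite("pics/s20.png",cv2.resize(b[230:380,300:500],None,fx=4,fy=4,interpolation=cv2.INTER_CUBIC))
E
```

```text
t 20.18 tcp [0.6482 0.027  0.1006] ang -0.85 rad 0.1035 Frad 2.8 Ftan -0.1 Fz 4.0 w 0.0248 q [-0.01  0.58 -0.18  1.72  0.13  0.85 -2.09]
-2.4 [0.07 0.27 0.01]
-3.9 [0.13 0.53 0.01]
-5.4 [0.18 0.8  0.01]
-6.9 [0.22 1.07 0.  ]
-8.4 [0.26 1.34 0.  ]
yaw -105.7 tilt rot [-0.1 -0.1 -0. ]
```

View pics/s20.png

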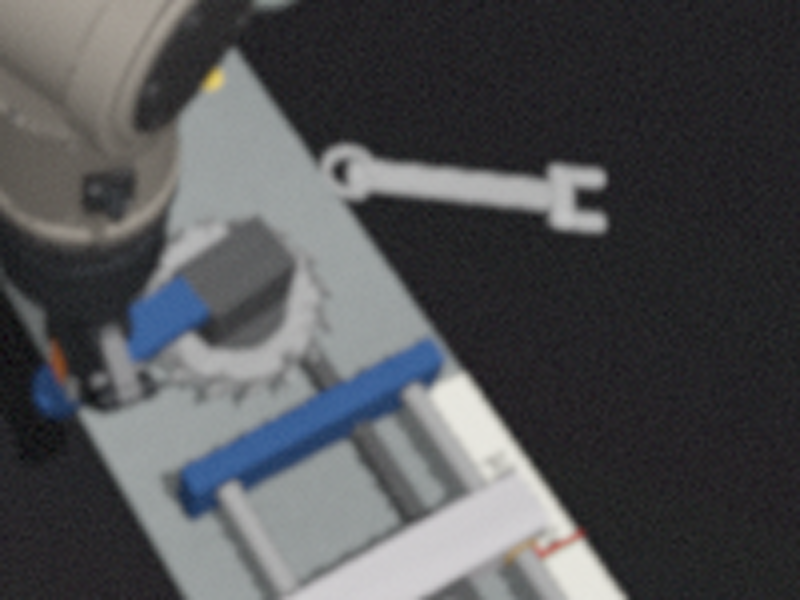

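Request:
jog_arm --rows '[{"xyz": [0.05,0.25,0],"delta_rot": [0,0,0],"fingers": 1},{"xyz": [0.11,0.5,0],"delta_rot": [0,0,0],"fingers": 1},{"xyz": [0.16,0.75,0],"delta_rot": [0,0,0],"fingers": 1},{"xyz": [0.2,1.0,0],"delta_rot": [0,0,0],"fingers": 1},{"xyz": [0.24,1.2,0],"delta_rot": [0,0,0],"fingers": 1}]'

```text
clock: 20.65
tcp_pos: [0.647, 0.0141, 0.1005]
orientation: [-3.111, 0.429, -0.003]
contact_force: [1.4, 0.5, 4.1]
grip_width: 0.0243
```

```bash
python3 nxt.py 0.1035 1.5
```

```text
t 20.65 tcp [0.647  0.0141 0.1005] ang -8.01 rad 0.1033 Frad 1.3 Ftan 0.7 Fz 4.1 w 0.0243 q [ 0.01  0.58 -0.18  1.72  0.13  0.85 -2.07]
-9.5 [ 0.05  0.26 -0.  ]
-11.0 [ 0.08  0.53 -0.  ]
-12.5 [ 0.1  0.8 -0. ]
-14.0 [ 0.11  1.08 -0.  ]
-15.5 [ 0.12  1.35 -0.  ]
yaw -105.7 tilt rot [-0.1 -0.1 -0. ]
```

Request:
jog_arm --rows '[{"xyz": [0.03,0.2,0],"delta_rot": [0,0,0],"fingers": 1},{"xyz": [0.05,0.4,0],"delta_rot": [0,0,0],"fingers": 1},{"xyz": [0.06,0.6,0],"delta_rot": [0,0,0],"fingers": 1},{"xyz": [0.07,0.8,0],"delta_rot": [0,0,0],"fingers": 1},{"xyz": [0.08,0.9,0],"delta_rot": [0,0,0],"fingers": 1}]'

```text
clock: 21.07
tcp_pos: [0.6455, 0.0049, 0.1005]
orientation: [-3.111, 0.43, -0.003]
contact_force: [3.6, 1.6, 3.0]
grip_width: 0.0249
```

```bash
python3 nxt.py 0.1030 1.5
python3 - <<'E'
from h import *
b=imaging.grab_frame("scene"); cv2.imwrite("pics/s21.png",cv2.resize(b[230:380,300:500],None,fx=4,fy=4,interpolation=cv2.INTER_CUBIC))
b=imaging.grab_frame("top"); cv2.imwrite("pics/t21.png",cv2.resize(b[180:340,60:340],None,fx=2.8,fy=2.8,interpolation=cv2.INTER_CUBIC))
E
```

```text
t 21.07 tcp [0.6455 0.0049 0.1005] ang -13.18 rad 0.1035 Frad 3.1 Ftan 2.4 Fz 3.0 w 0.0249 q [ 0.02  0.57 -0.18  1.73  0.13  0.85 -2.05]
-14.7 [-0.04  0.27  0.  ]
-16.2 [-0.04  0.54  0.  ]
-17.7 [-0.04  0.81  0.  ]
-19.2 [-0.06  1.08  0.  ]
-20.7 [-0.08  1.35  0.  ]
yaw -105.7 tilt rot [-0.1 -0.1 -0. ]
```

View pics/s21.png

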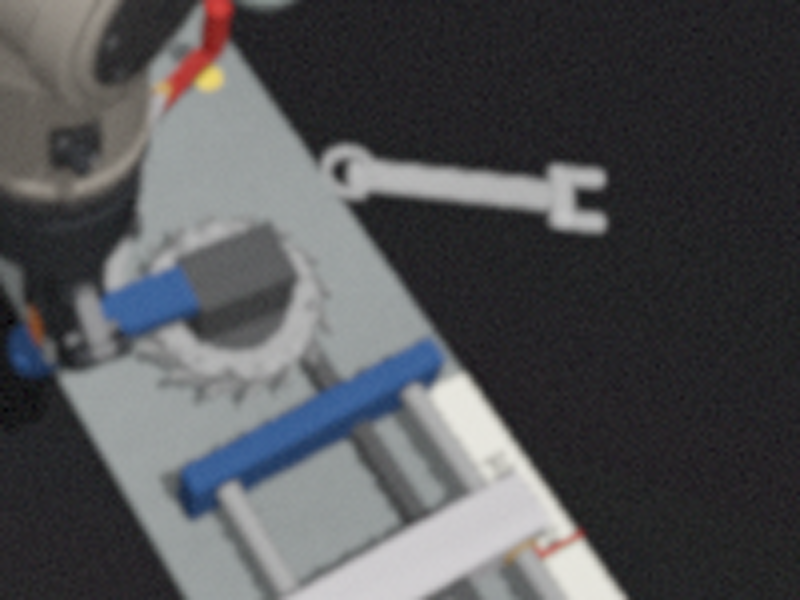

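View pics/t21.png

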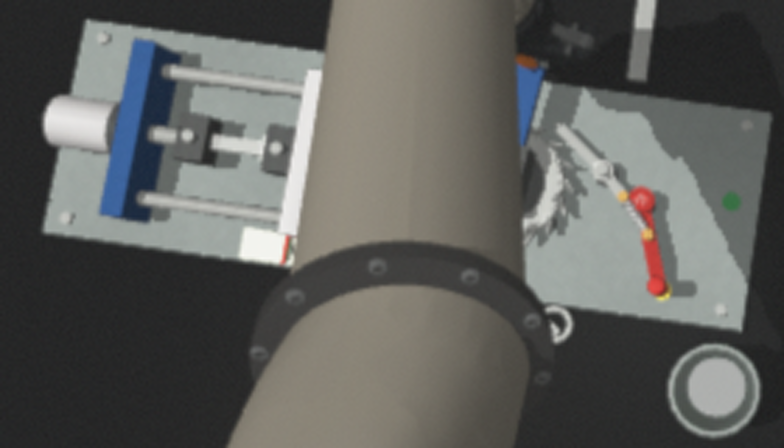

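Request:
jog_arm --rows '[{"xyz": [-0.04,0.15,0],"delta_rot": [0,0,0],"fingers": 1},{"xyz": [-0.05,0.3,0],"delta_rot": [0,0,0],"fingers": 1},{"xyz": [-0.06,0.4,0],"delta_rot": [0,0,0],"fingers": 1},{"xyz": [-0.07,0.5,0],"delta_rot": [0,0,0],"fingers": 1},{"xyz": [-0.07,0.5,0],"delta_rot": [0,0,0],"fingers": 1}]'

```text
clock: 21.58
tcp_pos: [0.6441, 0.001, 0.1007]
orientation: [-3.11, 0.429, -0.006]
contact_force: [5.8, 1.6, 2.1]
grip_width: 0.0247
```

```bash
python3 nxt.py 0.1030 1.5
python3 - <<'E'
from h import *
b=imaging.grab_frame("scene"); cv2.imwrite("pics/s22.png",cv2.resize(b[230:380,300:500],None,fx=4,fy=4,interpolation=cv2.INTER_CUBIC))
E
```

```text
t 21.58 tcp [0.6441 0.001  0.1007] ang -15.49 rad 0.1031 Frad 5.1 Ftan 3.1 Fz 2.1 w 0.0247 q [ 0.03  0.57 -0.18  1.73  0.13  0.84 -2.05]
-17.0 [-0.02  0.27  0.02]
-18.5 [-0.03  0.54  0.02]
-20.0 [-0.04  0.81  0.02]
-21.5 [-0.07  1.08  0.02]
-23.0 [-0.1   1.35  0.02]
yaw -105.7 tilt rot [-0.2 -0.2 -0. ]
```

View pics/s22.png

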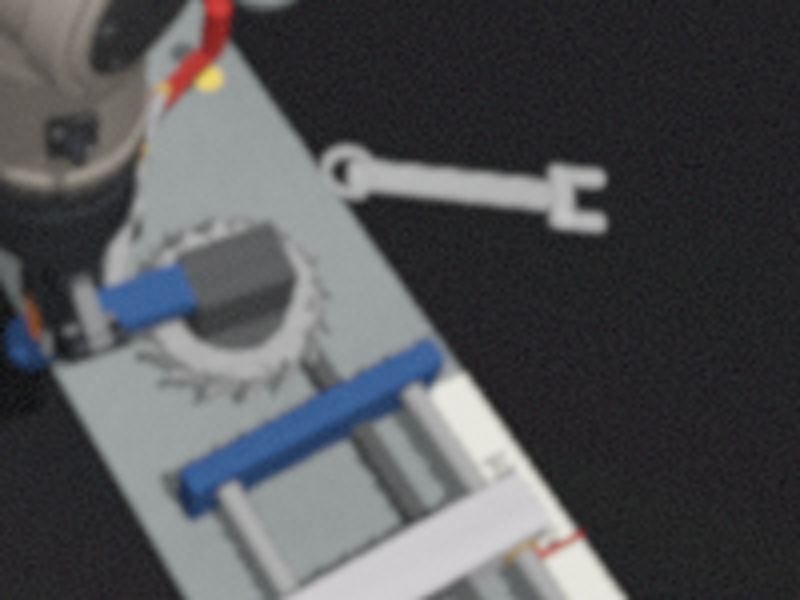

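Request:
jog_arm --rows '[{"xyz": [-0.03,0.2,0],"delta_rot": [0,0,0],"fingers": 1},{"xyz": [-0.05,0.35,0],"delta_rot": [0,0,0],"fingers": 1},{"xyz": [-0.06,0.5,0],"delta_rot": [0,0,0],"fingers": 1},{"xyz": [-0.08,0.6,0],"delta_rot": [0,0,0],"fingers": 1},{"xyz": [-0.08,0.6,0],"delta_rot": [0,0,0],"fingers": 1}]'

```text
clock: 22.05
tcp_pos: [0.6434, -0.0009, 0.1011]
orientation: [-3.105, 0.425, -0.011]
contact_force: [9.0, 7.7, -0.6]
grip_width: 0.0248
```

```bash
python3 nxt.py 0.1030 1.5
```

```text
t 22.05 tcp [ 0.6434 -0.0009  0.1011] ang -16.58 rad 0.103 Frad 6.4 Ftan 10.0 Fz -0.6 w 0.0248 q [ 0.04  0.57 -0.18  1.74  0.12  0.84 -2.04]
-18.1 [-0.01  0.27  0.05]
-19.6 [-0.02  0.54  0.05]
-21.1 [-0.05  0.81  0.05]
-22.6 [-0.07  1.08  0.05]
-24.1 [-0.11  1.35  0.05]
yaw -105.6 tilt rot [-0.5 -0.3 -0. ]
```

Request:
jog_arm --rows '[{"xyz": [0.0,-0.1,0.05],"delta_rot": [0,0,0],"fingers": 1},{"xyz": [0.0,-0.15,0.05],"delta_rot": [0,0,0],"fingers": 1},{"xyz": [0,-0.15,0.05],"delta_rot": [0,0,0],"fingers": 0.7},{"xyz": [0,-0.15,0.05],"delta_rot": [0,0,0],"fingers": 0.4},{"xyz": [0,-0.15,0],"delta_rot": [0,0,0],"fingers": 0.2}]'

```text
clock: 22.47
tcp_pos: [0.6416, -0.0004, 0.0998]
orientation: [-3.107, 0.426, -0.004]
contact_force: [0.0, 0.0, -0.1]
grip_width: 0.0487
```

Request:
jog_arm --rows '[{"xyz": [0,0,0],"delta_rot": [0,0,0],"fingers": 0.2},{"xyz": [0,0,-1],"delta_rot": [0,0,0],"fingers": 0.2},{"xyz": [0,0,-4],"delta_rot": [0,0,0],"fingers": 0.2},{"xyz": [0,0,-8],"delta_rot": [0,0,0],"fingers": 0.2},{"xyz": [0,0,-12],"delta_rot": [0,0,0],"fingers": 0.2}]'

```text
clock: 22.88
tcp_pos: [0.6397, -0.0015, 0.2205]
orientation: [-3.108, 0.427, 0.002]
contact_force: [1.5, 0.4, 0.2]
grip_width: 0.0678
```

Run:
```python
from h import *
imaging.grab_frame("top");C=cam("wrist"); a=imaging.grab_frame("wrist"); cv2.imwrite("pics/w23.png",a)
delta([.55,-.0,.2],-105)
b=imaging.grab_frame("scene"); cv2.imwrite("pics/s23.png",cv2.resize(b[200:380,270:470],None,fx=4,fy=3.3,interpolation=cv2.INTER_CUBIC))
```

```text
t 22.98 tcp [ 0.6449 -0.0011  0.2279] yaw_y -105.7 F [ 0.7  0.8 -0.2] w 0.068
shift cm [-9.2   2.49  2.65] dist 9.89 rot deg [-0.5 -0.7 -0.7]
```

View pics/s23.png

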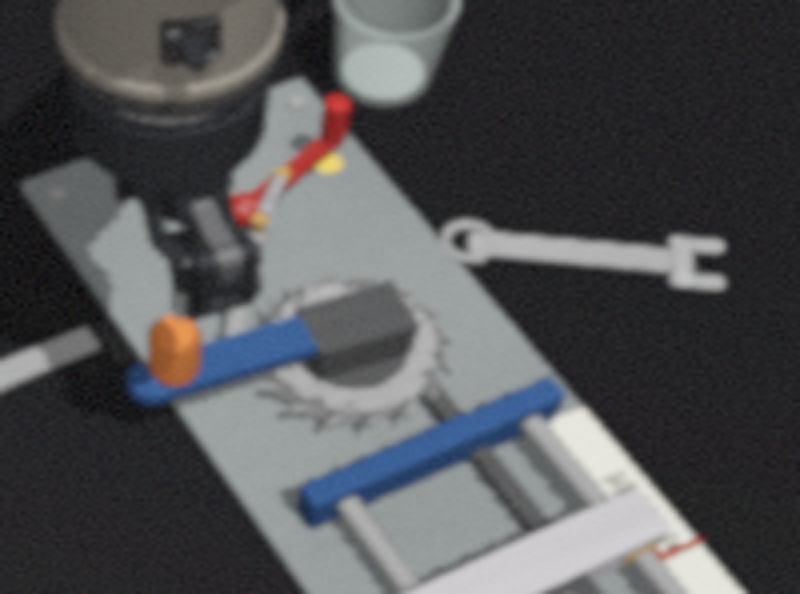

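View pics/w23.png

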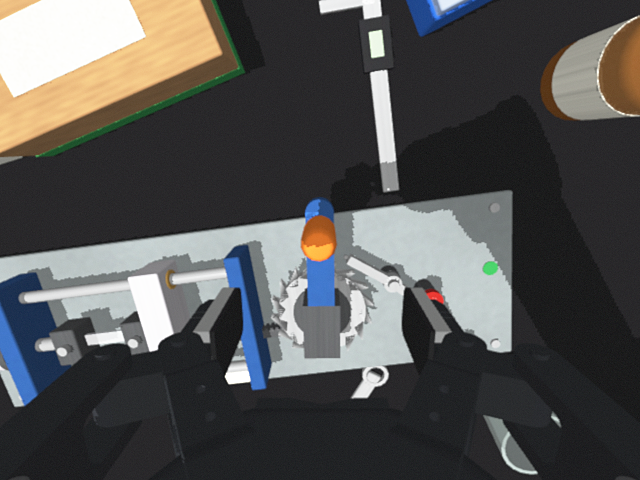

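Request:
jog_arm --rows '[{"xyz": [-1,4,-4],"delta_rot": [0,0,0],"fingers": 0.2},{"xyz": [-3,8,-6],"delta_rot": [0,0,0],"fingers": 0.2},{"xyz": [-6,12,-6],"delta_rot": [0,0,0],"fingers": 0.2},{"xyz": [-8,16,-6],"delta_rot": [0,0,0],"fingers": 0.2},{"xyz": [-10,19,-6],"delta_rot": [0,0,0],"fingers": 0.2}]'

```text
clock: 23.45
tcp_pos: [0.5128, -0.1405, 0.2814]
orientation: [-3.106, 0.427, -0.014]
contact_force: [-0.4, -1.8, -0.6]
grip_width: 0.0683
```

Request:
jog_arm --rows '[{"xyz": [-3,3,0],"delta_rot": [0,0,0],"fingers": 0.2},{"xyz": [-5,7,0],"delta_rot": [0,0,0],"fingers": 0.2},{"xyz": [-6,9,0],"delta_rot": [0,0,0],"fingers": 0.2},{"xyz": [-6,10,0],"delta_rot": [0,0,0],"fingers": 0.2},{"xyz": [-6,10,0],"delta_rot": [0,0,0],"fingers": 0.2}]'

```text
clock: 23.87
tcp_pos: [0.4258, -0.2231, 0.2797]
orientation: [-3.105, 0.436, -0.011]
contact_force: [0.3, 1.1, -0.0]
grip_width: 0.0683
```

Run:
```python
from h import *
a=imaging.grab_frame("top"); cv2.imwrite("pics/t24.png",cv2.resize(a[170:310,70:350],None,fx=2.8,fy=2.8,interpolation=cv2.INTER_CUBIC)); cv2.imwrite("pics/t24f.png",a)
b=imaging.grab_frame("scene"); cv2.imwrite("pics/s24.png",cv2.resize(b[250:400,310:470],None,fx=4,fy=4,interpolation=cv2.INTER_CUBIC)); cv2.imwrite("pics/s24f.png",b)
for n in ("top","scene"):
  for q,z in (("crank",.046),("handle",.088),("stud",.08),("pawl_tip",.038)):
    for d in imaging.tip_of(n,q)[:2]: print(n,q,round(d["conf"],2),np.round(d["position"]),ray(n,d["position"],z).round(4))
```

```text
top crank 0.69 [241. 246.] [0.5434 0.0282 0.046 ]
top crank 0.66 [422. 279.] [ 0.467 -0.392  0.046]
top handle 0.72 [249. 202.] [0.64   0.0034 0.088 ]
top handle 0.6 [457. 281.] [ 0.4597 -0.4617  0.088 ]
top stud 0.48 [294. 280.] [ 0.4634 -0.1002  0.08  ]
top pawl_tip 0.61 [261. 223.] [ 0.6009 -0.0168  0.038 ]
scene crank 0.97 [302. 136.] [ 0.3567 -0.4349  0.046 ]
scene crank 0.68 [355. 306.] [0.5524 0.0301 0.046 ]
scene handle 0.69 [313. 312.] [0.6446 0.0048 0.088 ]
scene handle 0.66 [331. 140.] [ 0.329  -0.3456  0.088 ]
scene stud 0.69 [351. 232.] [ 0.4591 -0.1023  0.08  ]
scene pawl_tip 0.61 [326. 302.] [ 0.5948 -0.0145  0.038 ]
```

View pics/t24.png

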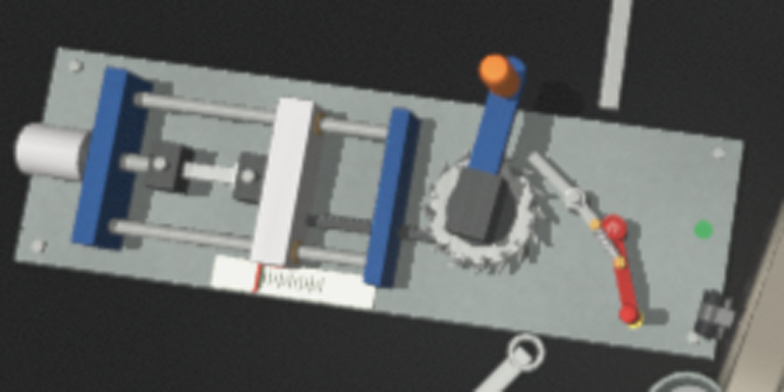

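View pics/s24.png

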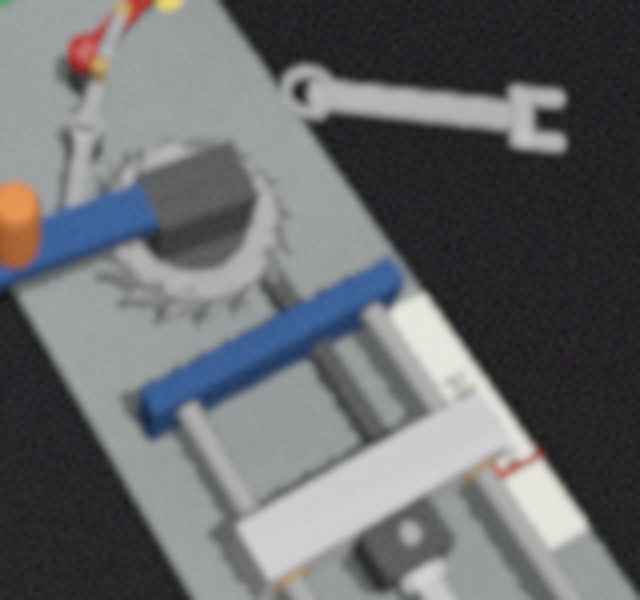

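View pics/t24f.png

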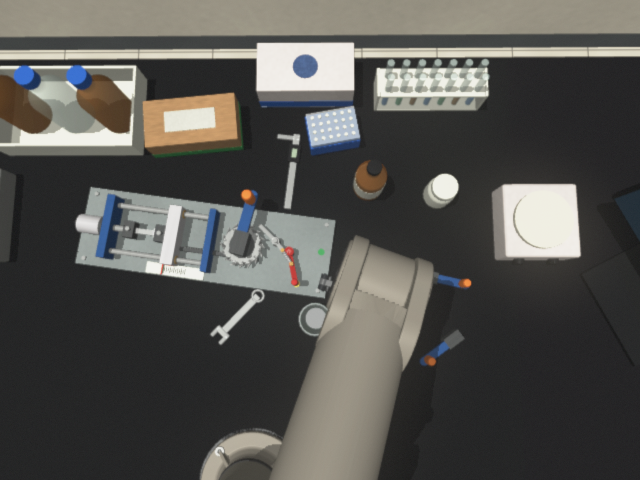

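```bash
python3 - <<'E'
from m import tri
from h import *
E
python3 - <<'E'
import sys; sys.argv=['x']
from h import *
def tri(p,q):
    A=[];b=[]
    for n,x in (("top",p),("scene",q)):
        K,t,M=cam(n); d=M@np.linalg.solve(K,[x[0],x[1],1]); d/=np.linalg.norm(d)
        P=np.eye(3)-np.outer(d,d); A.append(P); b.append(P@t)
    return np.linalg.lstsq(np.vstack(A),np.hstack(b),rcond=None)[0]
# predicted hub-top corners at home (z .086) and 6 mm up, drawn on both
a={"top":cv2.imread("pics/t24f.png"),"scene":cv2.imread("pics/s24f.png")}
out=[]
for n,(x0,y0) in (("top",(200,180)),("scene",(290,250))):
    for z,col in ((.086,(0,255,0)),(.096,(0,0,255))):
        im=cv2.resize(a[n][y0:y0+100,x0:x0+100],None,fx=4,fy=4,interpolation=cv2.INTER_CUBIC)
        h=np.array([.6435,.0015]); c=np.array([.5455,.0293]); u=(h-c)/np.linalg.norm(h-c); v=np.array([-u[1],u[0]])
        P=[c+i*.027*u+j*.017*v for i,j in ((1,1),(1,-1),(-1,-1),(-1,1))]
        q=np.array([(proj(n,[*p,z])-[x0,y0]+.5)*4 for p in P]).astype(np.int32)
        cv2.polylines(im,[q],True,col,1); out.append(im)
cv2.imwrite("pics/chk.png",cv2.resize(np.vstack([np.hstack(out[:2]),np.hstack(out[2:])]),(600,600)))
E
```

```text
tongue top 0.68 [238.2 240.9] [0.5521 0.0292]
tongue scene 0.68 [358.  294.8] [0.5435 0.0242]
   tri [0.5493 0.0276 0.0889] [0.0019]
stud top 0.76 [293.7 281.3] [ 0.46   -0.0984]
stud scene 0.76 [349.5 230.9] [ 0.4605 -0.1073]
stud scene 0.19 [201.  205.5] [ 0.6926 -0.366 ]
   tri [ 0.4619 -0.1012  0.0881] [0.0046]
pawl_tip top 0.71 [240.9 313.6] [0.3874 0.0262]
pawl_tip top 0.43 [260.2 221.8] [ 0.6034 -0.0149]
pawl_tip scene 0.5 [326.2 300. ] [ 0.5916 -0.0191]
   tri [ 0.4742 -0.0071 -0.0472] [0.1417]
rig top 0.8 [248.7 247.9] [0.5457 0.0175]
rig scene 0.61 [352.6 313.6] [0.5532 0.0269]
   tri [ 0.5476  0.021  -0.018 ] [0.0009]
crank top 0.81 [240.6 247.2] [0.5475 0.0374]
crank top 0.76 [422.8 278. ] [ 0.4726 -0.4046]
crank top 0.74 [450.6 337.1] [ 0.3325 -0.4666]
crank scene 0.76 [271.  173.6] [ 0.4756 -0.4104]
crank scene 0.71 [355.3 304. ] [0.5341 0.0126]
crank scene 0.61 [302.7 136.5] [ 0.3294 -0.4706]
   tri [ 0.5676 -0.075   0.3891] [0.1149]
handle top 0.5 [246.7 198.8] [0.6582 0.0177]
handle top 0.49 [461.6 279.6] [ 0.4664 -0.485 ]
handle top 0.41 [426.  357.9] [ 0.2886 -0.39
[... 211 characters left out ...]
 319.3] [ 0.3736 -0.1415]
beaker scene 0.9 [363.1 222.1] [ 0.3798 -0.1464]
   tri [ 0.3764 -0.1442 -0.0009] [0.0056]
reagent top 0.75 [366.6 186.3] [ 0.6995 -0.2718]
reagent top 0.56 [249.9 198.4] [0.6693 0.0171]
reagent scene 0.65 [225.6 250.1] [ 0.6932 -0.2772]
   tri [ 0.6959 -0.2703  0.0119] [0.0008]
plate [0.6926 0.4047 0.014 ]
plate [ 0.6121 -0.193   0.014 ]
plate [ 0.4264 -0.1687  0.014 ]
plate [0.5048 0.4293 0.014 ]
tongue blob 0 ((0.0, 0.0), (0.0, 0.0), 0.0) [1.15417066 0.63401055 0.07      ]
[[1.1542 0.634 ]
 [1.1542 0.634 ]
 [1.1542 0.634 ]
 [1.1542 0.634 ]]
hub [[ 0.5362 -0.3032]
 [ 0.5419 -0.3367]
 [ 0.4887 -0.344 ]
 [ 0.4848 -0.3112]] [ 0.5129 -0.3238]
0.034 0.0536 0.033 0.0521
```

View pics/chk.png

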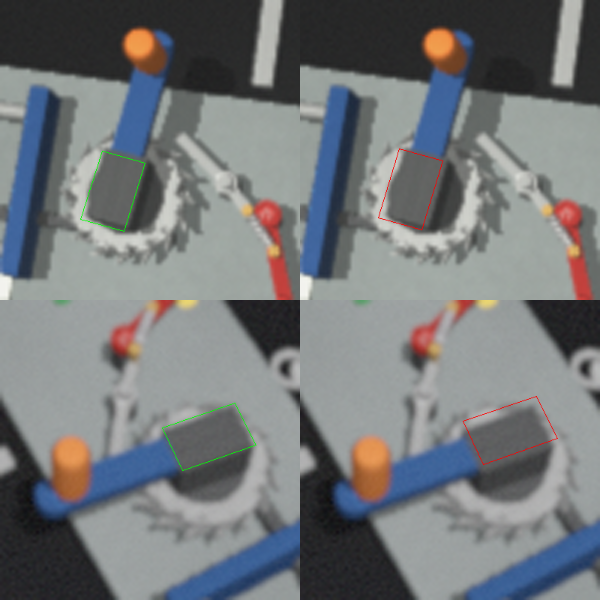

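Run:
```python
from h import *
delta([.545,.029,.13],-105.5)
```

```text
t 25.27 tcp [ 0.428  -0.2206  0.2802] yaw_y -105.7 F [ 0.4 -0.2  0.7] w 0.0684
shift cm [  4.41 -27.08  15.26] dist 31.39 rot deg [-0.4 -0.4 -0.2]
```

Request:
jog_arm --rows '[{"xyz": [1,-4,0],"delta_rot": [0,0,0],"fingers": 1},{"xyz": [2,-8,0],"delta_rot": [0,0,0],"fingers": 1},{"xyz": [3,-12,0],"delta_rot": [0,0,0],"fingers": 1},{"xyz": [4,-16,1],"delta_rot": [0,0,0],"fingers": 1},{"xyz": [4.4,-19.5,2],"delta_rot": [0,0,0],"fingers": 1}]'

```text
clock: 25.68
tcp_pos: [0.5252, -0.0423, 0.2626]
orientation: [-3.105, 0.426, -0.018]
contact_force: [0.4, -0.1, -0.5]
grip_width: 0.0076
```

Run:
```python
from h import *
delta([.545,.029,.13],-105.5)
```

```text
t 25.68 tcp [ 0.5252 -0.0423  0.2626] yaw_y -105.6 F [ 0.4 -0.1 -0.5] w 0.0076
shift cm [-0.15 -7.28 13.32] dist 15.19 rot deg [-0.5 -0.6 -0.1]
```

Request:
jog_arm --rows '[{"xyz": [-0.1,-4,2],"delta_rot": [0,0,0],"fingers": 1},{"xyz": [-0.1,-7,4.5],"delta_rot": [-0.5,-0.6,0],"fingers": 1},{"xyz": [-0.1,-7.2,8.5],"delta_rot": [-0.5,-0.6,0],"fingers": 1},{"xyz": [-0.1,-7.2,12],"delta_rot": [-0.5,-0.6,0],"fingers": 1},{"xyz": [-0.1,-7.2,14],"delta_rot": [-0.5,-0.6,0],"fingers": 1}]'

```text
clock: 26.1
tcp_pos: [0.5434, 0.0291, 0.1194]
orientation: [3.112, -0.424, -0.007]
contact_force: [-1.0, -0.5, 0.2]
grip_width: -0.0001
```

Run:
```python
from h import *
delta([.545,.029,.088],-105.5)
imaging.grab_frame("top")
delta([.545,.029,.088],-105.5)
```

```text
t 26.1 tcp [0.5434 0.0291 0.1194] yaw_y -105.5 F [-1.  -0.5  0.2] w -0.0001
shift cm [ 0.17 -0.04  3.14] dist 3.15 rot deg [ 0.1  0.3 -0. ]
t 26.15 tcp [0.5416 0.0282 0.1169] yaw_y -105.6 F [-1.1  0.1 -2.2] w 0.0001
shift cm [ 0.33 -0.18  2.89] dist 2.91 rot deg [ 0.2  0.5 -0.1]
```

Request:
jog_arm --rows '[{"xyz": [0.3,-0.1,0.8],"delta_rot": [0,0,0],"fingers": 1},{"xyz": [0.3,-0.1,1.6],"delta_rot": [0,0,0],"fingers": 1},{"xyz": [0.3,-0.1,2.3],"delta_rot": [0,0,0],"fingers": 1},{"xyz": [0.3,-0.1,2.8],"delta_rot": [0,0,0],"fingers": 1},{"xyz": [0.3,-0.1,2.9],"delta_rot": [0,0,0],"fingers": 1}]'

```text
clock: 26.57
tcp_pos: [0.5447, 0.0281, 0.0878]
orientation: [3.111, -0.426, -0.014]
contact_force: [-0.2, 0.5, -1.4]
grip_width: -0.0003
```

Request:
jog_arm --rows '[{"xyz": [0,0,0.05],"delta_rot": [0,0,0],"fingers": 1},{"xyz": [0,0,0.1],"delta_rot": [0,0,0],"fingers": 1},{"xyz": [0,0,0.15],"delta_rot": [0,0,0],"fingers": 1},{"xyz": [0,0,0.2],"delta_rot": [0,0,0],"fingers": 1},{"xyz": [0,0,0.25],"delta_rot": [0,0,0],"fingers": 1}]'

```text
clock: 26.98
tcp_pos: [0.545, 0.0282, 0.086]
orientation: [3.111, -0.426, -0.012]
contact_force: [-1.9, -0.2, 10.6]
grip_width: -0.0001
```

Request:
jog_arm --rows '[{"xyz": [0,0,-1],"delta_rot": [0,0,0],"fingers": 1},{"xyz": [0,0,-4],"delta_rot": [0,0,0],"fingers": 1},{"xyz": [0,0,-8],"delta_rot": [0,0,0],"fingers": 1},{"xyz": [0,0,-12],"delta_rot": [0,0,0],"fingers": 1},{"xyz": [0,3,-16],"delta_rot": [0,0,0],"fingers": 1}]'

```text
clock: 27.4
tcp_pos: [0.5408, 0.0094, 0.2432]
orientation: [-3.112, 0.414, 0.007]
contact_force: [1.2, 0.6, -0.1]
grip_width: -0.0
```

Request:
jog_arm --rows '[{"xyz": [-0.5,4,-2],"delta_rot": [0,0,0],"fingers": 1},{"xyz": [-1,8,-2],"delta_rot": [0,0,0],"fingers": 1},{"xyz": [-1.5,12,-2],"delta_rot": [0,0,0],"fingers": 1},{"xyz": [-2,15,-2],"delta_rot": [0,0,0],"fingers": 1},{"xyz": [-2,15,-2],"delta_rot": [0,0,0],"fingers": 1}]'

```text
clock: 27.82
tcp_pos: [0.4793, -0.1372, 0.264]
orientation: [3.111, -0.43, -0.007]
contact_force: [-0.3, -0.1, 0.5]
grip_width: -0.0
```

Run:
```python
from h import *
a=imaging.grab_frame("top"); cv2.imwrite("pics/t30.png",a)
b=imaging.grab_frame("scene"); cv2.imwrite("pics/s30.png",b)
print(r.get_obs()["contact_force"])
```

```text
[-0.47629256  1.26531051 -0.53999296]
```

View pics/s30.png

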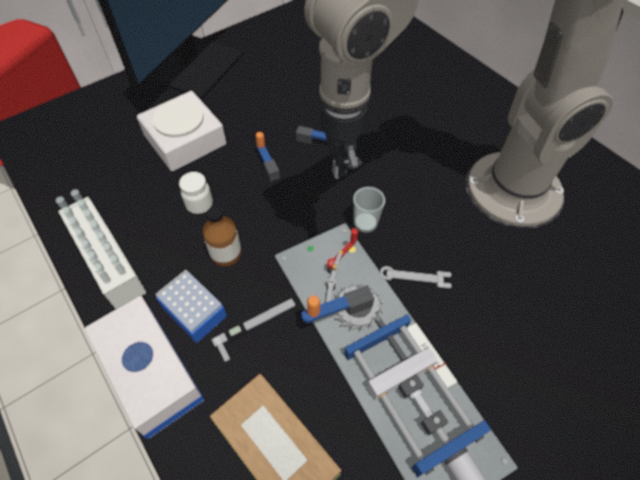

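View pics/t30.png

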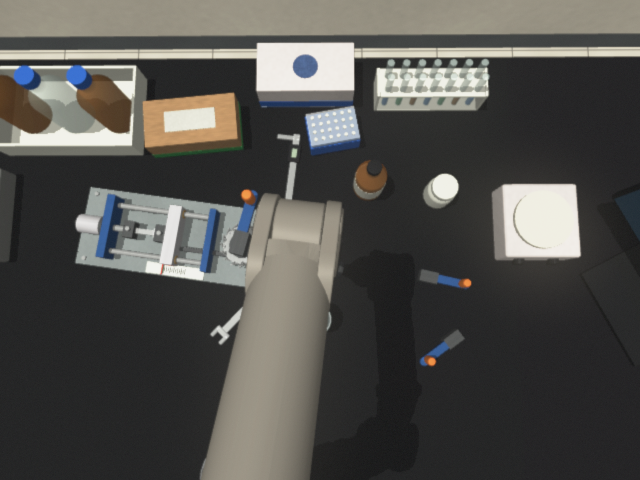

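The scene view shows the crank on the drum at about (355,300) and its handle at (313,305). The selector stud is at (353,235), at release. The pointer sits at the slack end of the scale, (435,365). The bystanders and both look-alike cranks have not moved.

Run:
```python
from h import *
print(r.get_obs()["qvel"].round(3)); print(r.hand_in())
```

```text
[-0.033  0.012 -0.043 -0.012 -0.008 -0.004 -0.007]
the job is handed in; nothing more can be done
None
```

The job is done and handed in at about 28 s. The rig is slack, the crank is standing home on the tongue, and the selector is at release.

- **Crank:** I picked the large one, the only one of the three with a 54 x 34 mm hub and 150 mm overall length. It was set on the tongue with the handle toward the robot, then let go.
- **Selector:** I pushed the stud with shut fingertips until it snapped across. The pictures put the stud within about 4 mm of where it should be at release.
- **Winding and easing:** I gripped the handle and wound up until the picture showed the pawl clear of the wheel. I then eased the drum back in hand through about 190 degrees, at roughly 0.6 rad/s or slower. It ended on a firm stop, with about 10 N at the handle.
- **Last checks:** A fingertip press met the hub top at 86 mm, which is fully home. The scale pointer was at the slack end, and the other things on the bench looked unmoved.
- **Readings that disagreed:** The networks' origin fixes for the crank differed by about 9 mm between the top and scene cameras. The press and the projected hub outline settled it. The first wrist measurement of the tongue was taken while the arm was still moving, so I repeated it.

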